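# Uncap the jamb hinge and offer up the gate stile to it

### The job

Prise the plastic cap out of the jamb hinge's top knuckle with the forked tack lifter, never touching the cap with the gripper, and leave cap and lifter lying on the bench clear of the jamb. Then pick up the gate stile and bring its hinge knuckle midway into the gap between the jamb's two knuckles so that the holes line up for a pin, and finish while holding it there: upright, still, and carried by the gripper, not resting on the jamb hinge. Leave the other things on the bench where they are.

Things in the scene. Friction and masses are not known exactly. Their poses are not given: they have to be found in the camera images.
- jamb: Fixed jamb stand. Origin on the bench below the vertical hinge axis; front is its own -x. Two steel knuckles (24 mm across, bore 14) on the axis, 41-66 and 104-129 mm high; the gap between is open to -x and -y. Pine block at x 2..40, y 14..103, 122 mm high, with a 4 mm leaf plate on its front up to y 15; plywood foot x 2..127, y 10..115, 18 mm high; brace behind, 68 mm high.
- jamb_gap (a point): On the jamb's hinge axis, mid-height of the gap between its knuckles (85 mm above the bench); axes as the jamb.
- jamb_mouth (a point): Centre of the top face of the jamb's upper knuckle (129 mm above the bench), the mouth of the bore that the cap closes.
- cap: Loose grey plastic cap, 20 g, upright in the upper knuckle's bore. Origin: underside of its collar, at the start on the knuckle's top. Collar 20 mm wide, 2 high; neck 11 mm wide, z 2..12; round flange 36 mm wide, z 12..17; stem 11 mm wide down to z -18, held by a spring detent: 4 to 7 N upward frees it; fully out after 18 mm.
- lifter: Loose forked tack lifter, 200 g, lying flat. Origin: underside of its handle's centre; x along the tool to the fork, z up. Dark wooden handle x -50..50 mm, 26 wide, 24 high; thin steel shank; flat steel fork 33 mm wide, 4 thick (z 10..14), its slot 17 mm wide, x 95..122, open ahead, goes round the cap's neck under the flange.
- lifter_fork (a point): Middle of the lifter's fork slot: 107 mm ahead of the lifter's origin and 12 mm above the handle's underside.
- stile: Loose gate stile piece, 300 g, standing upright: pine block 38 (x) by 60 (y) by 120 mm high; origin: centre of its underside. A 4 mm steel leaf on its -x face (z 25..85; the block is bare above) carries one upright knuckle beside the +y face: 24 mm across, bore 14, z 40..70. With its x and y turned as the jamb's, both leaves lie flat side by side.
- leaf_knuckle (a point): Centre of the stile's knuckle: in the stile's frame x -21 mm, y +44 mm, z +55 mm.
- hinge_pin: L-shaped steel pin, 10 mm thick, 110 mm long, lying on the bench; not used yet.
- tape_measure: Black tape measure, 70 x 42 x 62 mm; bystander.
- square: Flat aluminium triangle square, about 150 mm; bystander.
- pliers: Pliers with dark grips, 190 mm long, lying flat; bystander.
- screw_box: Cardboard box of screws, 90 x 60 x 45 mm; bystander.
There are look-alikes about, which are no part of the job. Several things look just like the lifter: the one meant starts farthest from the robot's base.

How it is judged:
By the outcome, as a careful person would: the job done as asked, in the order asked, and still so for the second after the job is handed in, while the arm keeps its last pose, push and grip.
It also fails if it takes over 72 s, if anything falls off the work surface, if the arm or the gripper's body presses on something with over 40 N, if the wrist force passes 120 N, or if a joint passes its speed limit or range.

### The arm

A 6-joint arm with a two-finger parallel gripper is mounted at the origin on the work surface. World frame = base frame: x ahead of the robot, y to its left, z up, the work surface at z = 0. Lengths are in m, angles in degrees, forces in N, time in s.
With the tool pointing down it reaches from about 0.4 to 0.825 m from the base axis. Payload 7 kg.
Tool frame: the origin (TCP) lies on the centre line of the jaws, within the pads' length; the fingertips stand 19 mm ahead of it and the grasp point (between the pads) is the TCP (r.tip_extent is the distance from the TCP to the fingertips, in m); z points along the fingers, y is the line along which they close (so a half turn about z gives the same grasp; the last joint's range is limited). The gripper opens to 88 mm and grips with 3 to 60 N. Pads are 19 mm wide; open, the fingers measure 130 mm over their backs; the gripper's body (78 mm by 193 mm) begins 47 mm behind the grasp point.
Start: joints at [81.48, 20.546, 0.682, 0, -70.136, -16.507], TCP at [0.286, 0.612, 0.246] pointing down, gripper open.
Joint ranges: [-176.03, 176.03], [-82.01, 121.73], [-58.28, 71.71], [-173.87, 95.51], [-174.79, -0.11], [-173.66, 173.66]. Speed limits (degrees/s): [136.94, 136.94, 172.46, 180, 180, 180].

### API

Orientations are given as [roll, pitch, yaw] about the fixed x, y, z axes, in that order (R = Rz(yaw) Ry(pitch) Rx(roll)).
In Python, from plant import r gives the robot as it stands. The module is installed in compiled form; this text tells all that it offers.
- The arm moves only by the tool jog_arm, never from a script. Its argument "deltas" is a list that holds one entry, the list of rows, each a list of 5 numbers: the opening, from -1 (shut) to 1 (fully open), then the shift along the world's x, y, z in cm, then the turn about the world's z in rad. In form: [[[claw, dx, dy, dz, turn], ...]]. A call has 1 to 8 rows; each row shifts and turns the commanded pose from where the row before left it; what a row does not reach is not made up. A row lasts 1/8 s, in which the tool goes at most 62.5 mm and 10.7 degrees, less where a joint would pass 70% of its speed; a pose out of reach is approached as far as the arm can. A call with a gripper value outside its range is refused whole. The fingers move at their own pace and stop on an object; "force" is the grip in N (left out, the last holds). Time passes only in rows, so rows that do not move let the fingers close. It gives the time, the measured TCP pose, the force, the opening and the grip force at its end, in the units of the state.
- r.get_state(): the state, without advancing time (a new reading comes with each control period).
- r.capture(name): name is "side" or "top"; returns the picture (420x560x3 uint8, blue, green, red); there is no depth.
- r.camera_info(name): a dict with "fx", "fy", "cx", "cy" (pixels), "view" (4x4, takes a point from world to camera coordinates). Camera axes: x right, y up, looking along -z (the intrinsics and any distortion apply to the point x, -y, -z); pixel columns grow to the right and rows downward; lengths in m; the calibration is good to about 2 mm. A picture is of the moment at which its call begins. camera_info takes no time and is no camera call.
- r.close_job(): hands the job in; it is judged then, once.
The state is a dict: "time_s": time; "joints": joint angles; "qd": joint speeds; "joint_torque": joint torques, N m; "tcp_pos": TCP position; "eef_rot": TCP orientation; "contact_force": force on the tool from outside, world axes, zero at the start; "moment": the same for the moment, N m; "gripper_width": finger opening in m; "gripper_force": force on a finger pad.
Only numpy, scipy, OpenCV 4.12 (cv2) and the standard library are available. Lean on these libraries where they do the work, as an engineer would, in place of code of your own. Each camera call takes 0.05 s, during which the arm holds its last target. There are 200 camera calls.

## Working session

There is one attempt and no reset: what is moved stays moved. The work goes in short steps, Python scripts to look and compute and a tool call to move; the robot and the scene stay as the last step left them, time stands still between calls to the robot, and variables do not carry over. Pictures are saved under pics/ and viewed, at most 10 in all, crops included, and the job is handed in when it is done.

Besides the shell and the picture viewer there is one more tool, called after ">>>" by a JSON object that holds its "api" and its "payload". jog_arm: Moves the arm, as the interface text tells. Its arguments: {"type":"object","properties":{"deltas":{"type":"array"},"force":{"type":"number"}},"required":["deltas"]}

```bash
mkdir -p pics
cat > h.py <<'E'
import numpy as np, cv2
from plant import r
def P(name,p):
    c=r.camera_info(name);V=np.array(c["view"]);q=V[:3,:3]@np.array(p,float)+V[:3,3]
    return np.array([c["fx"]*q[0]/-q[2]+c["cx"],c["fy"]*-q[1]/-q[2]+c["cy"]])
def ray(name,u,v):
    c=r.camera_info(name);V=np.array(c["view"]);R=V[:3,:3]
    d=R.T@np.array([(u-c["cx"])/c["fx"],-(v-c["cy"])/c["fy"],-1.]);return -R.T@V[:3,3],d
def onz(name,u,v,z):
    o,d=ray(name,u,v);return o+d*(z-o[2])/d[2]
def tri(a,b):
    A=np.zeros((3,3));B=np.zeros(3);L=[]
    for n,u,v in (a,b):
        o,d=ray(n,u,v);d=d/np.linalg.norm(d);M=np.eye(3)-np.outer(d,d);A+=M;B+=M@o;L.append((M,o))
    p=np.linalg.solve(A,B);return p,[np.linalg.norm(M@(p-o)) for M,o in L]
E
python3 - <<'E'
from h import *
for n in("side","top"):
    im=r.capture(n);cv2.imwrite(f"pics/{n}0.png",im);c=r.camera_info(n);print({k:(np.round(v,3).tolist()) if k!='view' else np.round(v,3).tolist() for k,v in c.items()})
print(r.get_state())
E
```

```text
{'fx': 500.99, 'fy': 500.99, 'cx': 277.157, 'cy': 211.641, 'view': [[0.71, -0.704, 0.014, -0.344], [0.466, 0.486, 0.739, -0.342], [-0.527, -0.519, 0.673, -1.269], [0.0, 0.0, 0.0, 1.0]]}
{'fx': 428.553, 'fy': 428.553, 'cx': 280.628, 'cy': 211.807, 'view': [[-0.0, -1.0, -0.011, 0.034], [0.996, -0.001, 0.086, -0.519], [-0.086, -0.011, 0.996, -1.272], [0.0, 0.0, 0.0, 1.0]]}
{'time_s': 0.1, 'joints': array([ 8.14812128e+01,  2.05874443e+01,  6.39795426e-01, -1.84043687e-02,
       -7.01360443e+01, -1.65068440e+01]), 'qd': array([-0.07846756, -0.12484054,  0.13537238, -0.02194243, -0.01534165,
       -0.0097898 ]), 'joint_torque': array([-1.16752599e-03, -5.84161878e+01,  2.93751490e+01,  7.01549828e+00,
        1.02198886e-02, -4.99964870e-05]), 'tcp_pos': array([0.28538735, 0.61125352, 0.24471885]), 'eef_rot': array([ 1.79914840e+02, -7.19282166e-03, -2.50318921e+01]), 'contact_force': array([-0.06429237, -0.23728256, -0.18363789]), 'moment': array([-0.00938052,  0.00848788, -0.01230531]), 'gripper_force': 0.0, 'gripper_width': 0.08747126753511077}
```

View pics/side0.png

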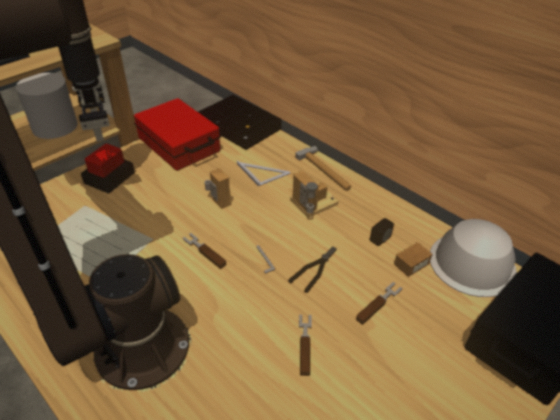

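View pics/top0.png

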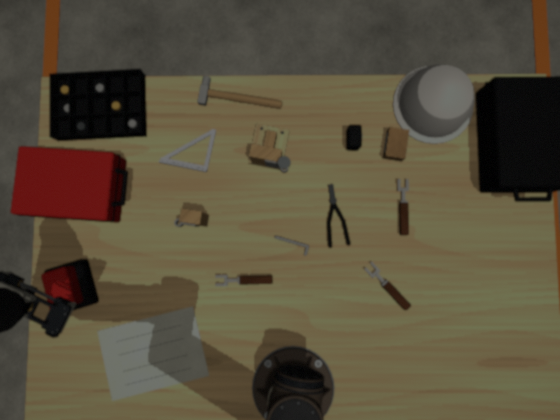

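The side view shows three tack lifters, at (378,303), (306,345) and (207,252). In the top view they are at A (245,280), B (404,210) and C (390,290). The robot base is at top (293,385), so B is farthest. The jamb is at top (270,150) / side (310,195), and the stile at top (190,215) / side (218,187). The hammer (top 240,95) and pliers (top 337,215) can be ruled out. Next is a close crop to check the choice.

Run:
```python
from h import *
t=cv2.imread("pics/top0.png");s=cv2.imread("pics/side0.png")
for u,v in((404,218),(256,280),(395,294)):
    p=onz("top",u,v,.02);print(p.round(3),np.hypot(*p[:2]).round(3),P("side",p).round(0))
def crop(im,x,y,w,h,k): return cv2.resize(im[y:y+h,x:x+w],None,fx=k,fy=k,interpolation=cv2.INTER_CUBIC)
a=crop(t,240,115,66,50,6);b=crop(s,285,165,66,50,6)
c=crop(t,165,195,66,50,6);d=crop(s,190,160,66,50,6)
m=np.vstack([np.hstack([a,b]),np.hstack([c,d])]);m=np.clip(m*1.4,0,255).astype(np.uint8)
cv2.imwrite("pics/c1.png",m)
a=crop(t,370,165,66,80,6);b=crop(s,345,265,66,80,6)
m=np.clip(np.hstack([a,b])*1.4,0,255).astype(np.uint8);cv2.imwrite("pics/c2.png",m)
```

```text
[ 0.5   -0.338  0.02 ] 0.604 [370. 308.]
[0.315 0.107 0.02 ] 0.333 [211. 255.]
[ 0.274 -0.306  0.02 ] 0.41 [304. 352.]
```

View pics/c1.png

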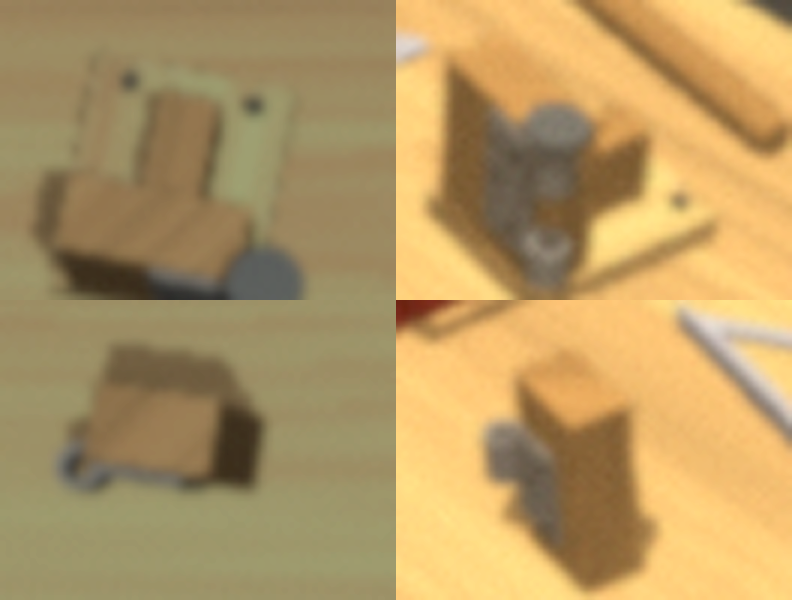

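View pics/c2.png

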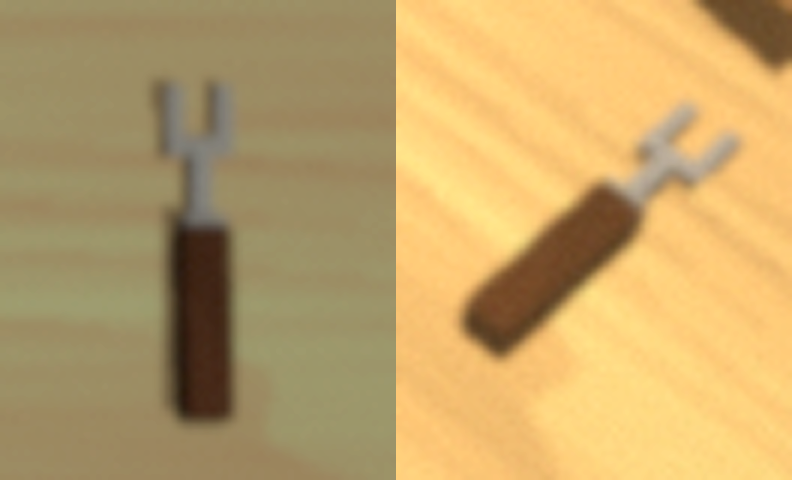

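Crop c2 confirms lifter B: dark handle centre at top (404,218), fork at top (403,184) pointing up the image, which is world +x. In c1 the cap flange is at top (284,161) / side (312,186). The stile's top face is at top (191,217), with its knuckle at top (179,223) / side (208,183). Next I measure with masks.

```bash
cat > meas.py <<'E'
from h import *
def blob(im,roi,f):
    x,y,w,h=roi;c=cv2.resize(im[y:y+h,x:x+w],None,fx=4,fy=4,interpolation=cv2.INTER_CUBIC)
    H=cv2.cvtColor(c,cv2.COLOR_BGR2HSV).astype(int);m=f(H).astype(np.uint8)*255
    m=cv2.morphologyEx(m,cv2.MORPH_OPEN,np.ones((5,5)))
    cs,_=cv2.findContours(m,cv2.RETR_EXTERNAL,cv2.CHAIN_APPROX_NONE);k=max(cs,key=cv2.contourArea).astype(float)
    k=(k-1.5)/4+[x,y];return k.astype(np.float32),m
E
python3 - <<'E'
from meas import *
t=cv2.imread("pics/top0.png");s=cv2.imread("pics/side0.png")
for n,im,u,v in(("flange t",t,284,161),("flange s",s,312,186),("stiletop",t,191,217),("stile side",s,219,174),("handle",t,404,218),("handle s",s,375,305),("fork",t,403,195)):
    print(n,cv2.cvtColor(im[v:v+1,u:u+1],cv2.COLOR_BGR2HSV)[0,0])
hb=lambda H:(H[...,2]<120)&(H[...,1]>90)&(H[...,0]<20)
k,m=blob(t,(385,195,40,50),lambda H:(H[...,2]<90)&(H[...,1]>80)); rr=cv2.minAreaRect(k);print("handle top",rr,onz("top",*rr[0],.024))
ks,ms=blob(s,(345,265,66,80),lambda H:(H[...,2]<140)&(H[...,1]>110)&(H[...,0]<14)); rs=cv2.minAreaRect(ks);print("handle side",rs,tri(("top",*rr[0]),("side",*rs[0])))
k,m1=blob(t,(268,145,34,34),lambda H:(H[...,1]<70)); print("fl",cv2.minAreaRect(k),cv2.fitEllipse(k))
k,m2=blob(t,(165,195,50,40),lambda H:(H[...,1]>115)&(H[...,2]>80)); rt=cv2.minAreaRect(k);print("stile",rt,onz("top",*rt[0],.12)); print(cv2.boxPoints(rt))
print("fl tri",tri(("top",284.5,161),("side",312,186)),"knuckle",tri(("top",178.8,222.8),("side",208.2,181.7)))
def up(a): return cv2.resize(a,(390,290),interpolation=cv2.INTER_NEAREST)
z=lambda im,x,y,w,h:cv2.convertScaleAbs(cv2.resize(im[y:y+h,x:x+w],(390,290),interpolation=cv2.INTER_CUBIC),alpha=1.4)
g=lambda m:cv2.cvtColor(up(m),cv2.COLOR_GRAY2BGR)
cv2.imwrite("pics/c3.png",np.vstack([np.hstack([z(t,268,145,40,30),z(s,295,170,40,30)]),np.hstack([z(t,168,200,40,30),g(m2)])]))
E
```

```text
flange t [60  4 68]
flange s [24 38 93]
stiletop [ 18 117 111]
stile side [ 17 152 166]
handle [ 11 165  48]
handle s [ 13 170  78]
fork [25 16 93]
handle top ((402.875, 217.125), (36.0, 11.5), 90.0) [ 0.50237888 -0.33353195  0.024     ]
handle side ((364.85955810546875, 313.61651611328125), (6.798896312713623, 11.747859001159668), 55.304847717285156) (array([ 0.49878933, -0.33559423, -0.00470617]), [np.float64(0.007905350992733023), np.float64(0.007905350992733172)])
fl ((279.1656799316406, 161.7773895263672), (22.76923179626465, 15.980770111083984), 22.61986541748047) ((280.46856689453125, 163.41610717773438), (15.286116600036621, 23.08477020263672), 94.36283874511719)
stile ((187.13111877441406, 214.96466064453125), (13.072436332702637, 11.727439880371094), 19.29004669189453) [0.50194186 0.29411114 0.12      ]
[[179.02477 218.33994]
 [182.89894 207.2709 ]
 [195.23747 211.58939]
 [191.3633  222.65842]]
fl tri (array([0.6502227 , 0.02082509, 0.14400272]), [np.float64(0.001159350138946389), np.float64(0.0011593501389464721)]) knuckle (array([0.48466169, 0.32643633, 0.07535393]), [np.float64(0.00258042604068375), np.float64(0.0025804260406836746)])
```

View pics/c3.png

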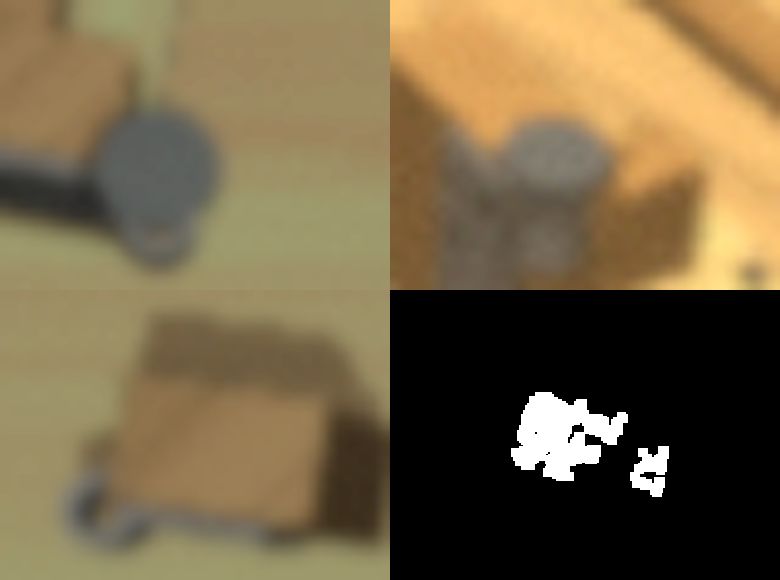

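The flange centre triangulates to about (0.650, 0.021, 0.144), which fits the cap's flange at 141–146 mm. The stile knuckle's top comes out at (0.485, 0.326, 0.075), against an expected 70 mm. The lifter handle is at about (0.50, −0.335), 0.60 m from the base and within reach. I'll start moving.

>>> {"api": "jog_arm", "payload": {"deltas": [[[1, 1.5, -5.8, 0, 0.058], [1, 1.5, -5.8, 0, 0.058], [1, 1.5, -5.8, 0, 0.058], [1, 1.5, -5.8, 0, 0.058], [1, 1.5, -5.8, 0, 0.058], [1, 1.5, -5.8, 0, 0.058], [1, 1.5, -5.8, 0, 0.058], [1, 1.5, -5.8, 0, 0.058]]]}}

```text
time_s: 1.1
tcp_pos: [0.4055, 0.1457, 0.2456]
eef_rot: [-180.0, -0.0, 1.7]
contact_force: [2.7, -0.0, 0.5]
gripper_width: 0.0873
gripper_force: 0.0
```

>>> {"api": "jog_arm", "payload": {"deltas": [[[1, 1.5, -5.8, 0, 0], [1, 1.5, -5.8, 0, 0], [1, 1.5, -5.8, 0, 0], [1, 1.5, -5.8, 0, 0], [1, 1.5, -5.8, 0, 0], [1, 1.5, -5.8, 0, 0], [1, 1.5, -5.8, 0, 0], [1, 1.5, -5.8, 0, 0]]]}}

```text
time_s: 2.1
tcp_pos: [0.5256, -0.3184, 0.2452]
eef_rot: [-180.0, 0.0, 1.5]
contact_force: [0.8, 1.8, 1.6]
gripper_width: 0.0877
gripper_force: 0.0
```

Run:
```python
from meas import *
t=r.capture("top");s=r.capture("side");cv2.imwrite("pics/top1.png",t);cv2.imwrite("pics/side1.png",s)
st=r.get_state();print(st["time_s"],st["tcp_pos"],st["eef_rot"],st["joints"])
t=cv2.imread("pics/top0.png")
print(onz("top",403.4,218.2,.024),onz("top",403.4,202.7,.024),onz("top",402.4,190,.014))
# edges near jamb for yaw: subpixel gradient fit
g=cv2.cvtColor(t,cv2.COLOR_BGR2GRAY)
big=cv2.resize(g[110:170,235:310],None,fx=4,fy=4,interpolation=cv2.INTER_CUBIC)
for l in cv2.createLineSegmentDetector().detect(big)[0][:,0]:
    L=np.hypot(l[2]-l[0],l[3]-l[1])
    if L>35: print((l/4+[235,110,235,110]).round(1),round(float(np.degrees(np.arctan2(l[3]-l[1],l[2]-l[0]))),1),round(float(L)/4,1))
print("stile")
big=cv2.resize(g[195:240,165:220],None,fx=4,fy=4,interpolation=cv2.INTER_CUBIC)
for l in cv2.createLineSegmentDetector().detect(big)[0][:,0]:
    L=np.hypot(l[2]-l[0],l[3]-l[1])
    if L>25: print((l/4+[165,195,165,195]).round(1),round(float(np.degrees(np.arctan2(l[3]-l[1],l[2]-l[0]))),1),round(float(L)/4,1))
print("lifter")
big=cv2.resize(g[170:245,380:425],None,fx=4,fy=4,interpolation=cv2.INTER_CUBIC)
for l in cv2.createLineSegmentDetector().detect(big)[0][:,0]:
    L=np.hypot(l[2]-l[0],l[3]-l[1])
    if L>25: print((l/4+[380,170,380,170]).round(1),round(float(np.degrees(np.arctan2(l[3]-l[1],l[2]-l[0]))),1),round(float(L)/4,1))
```

```text
2.2 [ 0.5256535  -0.32103486  0.24364362] [1.79992428e+02 1.50207909e-01 1.31128439e+00] [-1.32427837e+01  1.51792766e+01 -7.24934145e+00  4.87140618e-02
 -6.77148743e+01  1.04535548e+02]
[ 0.49914061 -0.33502373  0.024     ] [ 0.54594548 -0.33618325  0.024     ] [ 0.5858947  -0.33687215  0.014     ]
[278.6 169.1 250.9 163.8] -169.2 28.3
stile
[208.9 215.1 207.1 225.7] 99.2 10.8
[199.9 223.3 201.6 212.4] -81.2 11.1
lifter
[398.8 233.3 397.9 202. ] -91.7 31.3
[408.1 203.  408.7 233.9] 88.9 30.9
[407.3 235.1 399.5 235. ] -179.2 7.8
[401.1 202.8 407.7 202.5] -2.5 6.6
```

>>> {"api": "jog_arm", "payload": {"deltas": [[[1, 0.9, -1.5, -4.5, 0], [1, 0, 0, -5, 0], [1, 0, 0, -5, 0], [1, 0, 0, -4, 0], [1, 0, 0, -1.5, 0], [1, 0, 0, -1, 0], [1, 0, 0, -0.7, 0], [1, 0, 0, -0.5, 0]]], "force": 60}}

```text
time_s: 3.2
tcp_pos: [0.5352, -0.3316, 0.0244]
eef_rot: [180.0, -0.1, 1.6]
contact_force: [-0.6, -0.0, 0.3]
gripper_width: 0.0879
gripper_force: 0.0
```

>>> {"api": "jog_arm", "payload": {"deltas": [[[-1, 0, 0, 0, 0], [-1, 0, 0, 0, 0], [-1, 0, 0, 0, 0], [-1, 0, 0, 0, 0], [-1, 0, 0, 0, 0], [-1, 0, 0, 0, 0]]], "force": 60}}

```text
time_s: 3.95
tcp_pos: [0.5347, -0.3315, 0.0236]
eef_rot: [180.0, -0.0, 1.6]
contact_force: [0.7, -0.1, 0.1]
gripper_width: 0.0333
gripper_force: 0.3
```

>>> {"api": "jog_arm", "payload": {"deltas": [[[-1, 0, 0, 0, 0], [-1, 0, 0, 0, 0], [-1, 0, 0, 0, 0], [-1, 0, 0, 0, 0]]], "force": 60}}

```text
time_s: 4.45
tcp_pos: [0.5347, -0.3315, 0.0236]
eef_rot: [180.0, -0.0, 1.6]
contact_force: [-0.1, -1.0, 0.6]
gripper_width: 0.0259
gripper_force: 59.5
```

>>> {"api": "jog_arm", "payload": {"deltas": [[[-1, 0, 0, 4, 0], [-1, 0, 0, 5, 0], [-1, 0, 0, 5, 0], [-1, 0, 0, 4, 0], [-1, 0, 0, 0, 0], [-1, 0, 0, 0, 0]]]}}

```text
time_s: 5.2
tcp_pos: [0.5338, -0.3309, 0.2025]
eef_rot: [-179.9, 0.1, 1.5]
contact_force: [-0.0, -0.6, -2.7]
gripper_width: 0.0258
gripper_force: 59.5
```

Run:
```python
from meas import *
t=r.capture("top");s=r.capture("side");cv2.imwrite("pics/top2.png",t);cv2.imwrite("pics/side2.png",s)
st=r.get_state();p=st["tcp_pos"];print(st["time_s"],p,st["eef_rot"],st["gripper_width"],st["contact_force"],st["moment"])
e=p+[.07,0,-.012]
a=P("top",e);b=P("side",e);print(a,b)
c=lambda im,q:cv2.convertScaleAbs(cv2.resize(im[int(q[1])-40:int(q[1])+40,int(q[0])-32:int(q[0])+32],(400,500),interpolation=cv2.INTER_CUBIC),alpha=1.4)
print(int(a[0])-32,int(a[1])-40,int(b[0])-32,int(b[1])-40)
cv2.imwrite("pics/c4.png",np.hstack([c(t,a),c(s,b)]))
```

```text
5.3 [ 0.5336002  -0.33094625  0.20172834] [-1.79923743e+02  1.59928071e-01  1.54386781e+00] 0.025551047414656858 [ 0.30205934 -1.37711295 -1.4625717 ] [ 0.00217954 -0.08249412 -0.04335334]
[418.08628048 174.23139748] [401.67578044 243.09736646]
386 134 369 203
```

View pics/c4.png

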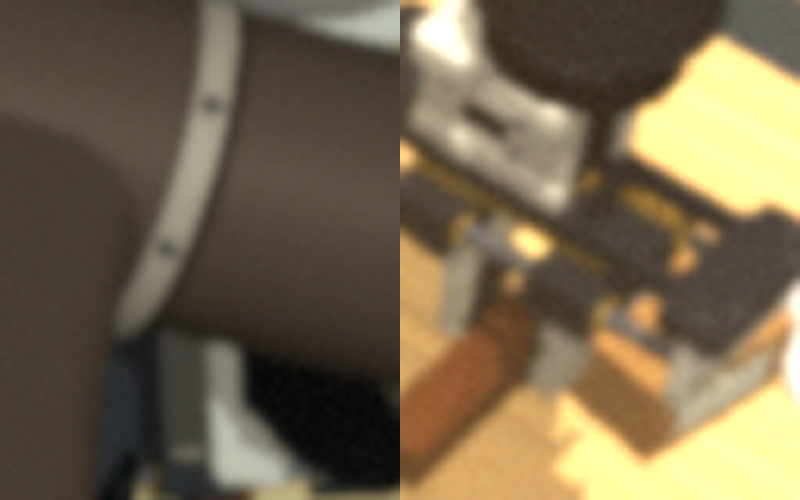

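The top view is blocked by the arm. In the side view the handle is gripped squarely by both pads, with the fork hidden behind the gripper. Width 25.9 mm matches the 26 mm handle. I'll refine the flange centre from edge points before approaching.

Run:
```python
from meas import *
from scipy.ndimage import map_coordinates, gaussian_filter
from scipy.optimize import least_squares
def radial(im,c,angs,r0,r1):
    im=gaussian_filter(im.astype(float),(.6,.6,0));pts=[]
    rr=np.arange(r0,r1,.1)
    for a in np.radians(angs):
        x=c[0]+rr*np.cos(a);y=c[1]+rr*np.sin(a)
        v=np.stack([map_coordinates(im[...,k],[y,x],order=3) for k in range(3)],1)
        g=np.linalg.norm(np.gradient(v,axis=0),axis=1);i=g[1:-1].argmax()+1;pts.append((x[i],y[i]))
    return np.array(pts)
t=np.mean([cv2.imread("pics/top0.png"),cv2.imread("pics/top0.png")],0)
C=(283.9,161.6)
for it in range(3):
    p=radial(t,C,np.r_[np.arange(-170,50,8)],4,8.5)
    f=least_squares(lambda q:np.hypot(p[:,0]-q[0],p[:,1]-q[1])-q[2],[*C,6],loss="soft_l1",f_scale=.2);C=f.x[:2]
W=onz("top",*C,.146);print("top circle",f.x,W,"rms",np.sqrt(np.mean(f.fun**2)),"radius mm",f.x[2]*np.linalg.norm(onz("top",C[0]+1,C[1],.146)-W))
s=cv2.imread("pics/side0.png")
print("side proj of it",P("side",W))
for z in (.146,.141):
    ring=np.array([P("side",W+[.018*np.cos(a),.018*np.sin(a),z-.146]) for a in np.linspace(0,6.28,60)]);print(z,ring.min(0),ring.max(0))
p=radial(s,P("side",W),np.arange(-170,0,10),3,8);print("side edges l/r/top",p.min(0),p.max(0))
q=radial(s,P("side",W),np.array([-90,-80,-100]),2,8);print(q)
q=radial(s,P("side",W),np.array([0,5,10,170,175,180]),3,8);print(q)
```

```text
top circle [282.88985846 162.41145712   7.11907274] [0.64500495 0.02605493 0.146     ] rms 0.13247569233017822 radius mm 0.019634925788190857
side proj of it [309.23215046 185.5010346 ]
0.146 [303.31378312 181.78039303] [315.15424295 189.29069922]
0.141 [303.23350503 183.04802569] [315.04780429 190.56389312]
side edges l/r/top [306.17924642 181.55432559] [316.51972783 184.96272524]
[[309.23215046 181.8010346 ]
 [309.90937835 181.66028436]
 [308.62438183 182.05420746]]
[[317.03215046 185.5010346 ]
 [317.0024691  186.18084939]
 [316.91365093 186.85549038]
 [303.02786161 186.59501811]
 [302.95612386 186.05011577]
 [302.73215046 185.5010346 ]]
```

Run:
```python
from meas import *
t=cv2.imread("pics/top0.png");s=cv2.imread("pics/side0.png")
H=cv2.cvtColor(t,cv2.COLOR_BGR2HSV)
print("sat");print(H[153:172,273:295,1]);print("val");print(H[153:172,273:295,2])
H=cv2.cvtColor(s,cv2.COLOR_BGR2HSV)
print("side sat rows 179-194, cols 301-321");print(H[179:194,301:322,1]);print(H[179:194,301:322,2])
```

```text
sat
[[116 116 117 114 114 116 114 116 111  93  87  89  97  99 100  98 100  98
   98  98 100  98]
 [114 114 116 114 115 114 114 114 108  88  88  89  96  98  98  98 100  98
   96  98  96  96]
 [116 115 116 117 117 117 115 109  97  80  74  76  85  89  93  95  96  97
   96  96  96  96]
 [114 114 117 117 117 117 111  94  69  48  46  46  55  69  80  88  95  96
   98  96  96  98]
 [115 117 114 117 118 113  89  55  24  19  15  15  22  31  50  76  91  97
   99 100 100 102]
 [116 114 118 116 114  92  51  19  11   8  11   8   8  15  21  47  75  94
  100 100 101 102]
 [113 114 117 114 105  70  27  11  11   8   8   8  11   8   7  21  56  84
   98 101  98 100]
 [ 91  98 104 108  93  41  12   8   8   8   8   8  11   8   7  11  36  71
   91  94  98  96]
 [ 53  63  71  81  61  24   8   8   8  11  11   4   7   8   7  11  24  60
   83  90  91  89]
 [ 28  34  36  44  30  12   8  11   8   8   8   7  11   7  11   7  21  55
   78  87  89  88]
 [ 15  18  19  20  15   8   8   8   7   7   7   8  11   7   8  11  24  60
   81  87  89  87]
 [ 13  13  13  14  12   5  12   8   8   8   7   7   7   7  11  15  34  64
[... 4451 characters left out ...]
2 101 100  94  92  91  93  96  92  93  92  90  96  95 105 122
  141 152 157]
 [ 77  76  83  91  92  88  86  89  91  93  92  95  92  93  92  91  98 127
  145 157 157]
 [ 74  76  76  81  85  84  82  81  85  87  89  89  88  88  85  87  99 125
  148 152 147]
 [ 75  73  76  72  77  76  75  72  75  77  79  79  79  78  81  89 102 122
  137 138 124]
 [ 78  74  70  67  69  70  72  71  68  69  68  70  72  74  79  90 101 111
  115 113 103]
 [ 78  76  71  66  65  70  71  69  70  68  70  69  68  73  83  92  97  97
  101  97  94]
 [ 73  75  73  70  71  70  69  71  70  74  74  74  71  75  85  90  94  92
   93  90  88]
 [ 72  71  74  76  73  70  69  72  75  77  77  74  73  76  83  90  92  93
   90  91  87]]
```

Midpoints of the edge profiles put the flange centre at top (283.5,162.2) and side (311.2,185.9), so the axis is at about (0.6465, 0.0235). The slot gives ±3 mm sideways, and I'll centre by touch. Now to the pre-approach pose, with the fork about 45 mm short of the cap.

>>> {"api": "jog_arm", "payload": {"deltas": [[[-1, -0.4, 5, 0, -0.027], [-1, 0, 6, 0, 0], [-1, 0, 6, 0, 0], [-1, 0, 6, 0, 0], [-1, 0, 6, 0, 0], [-1, 0, 4, -1.5, 0], [-1, 0, 2.2, -2, 0], [-1, 0, 0.2, -1.5, 0]]]}}

```text
time_s: 6.3
tcp_pos: [0.5297, 0.0237, 0.1516]
eef_rot: [180.0, 0.1, 0.1]
contact_force: [0.5, -0.3, -2.9]
gripper_width: 0.0256
gripper_force: 59.5
```

>>> {"api": "jog_arm", "payload": {"deltas": [[[-1, 0, 0, -0.4, 0], [-1, 0, 0, 0, 0], [-1, 0, 0, 0, 0]]]}}

```text
time_s: 6.68
tcp_pos: [0.531, 0.0219, 0.1501]
eef_rot: [-180.0, -0.0, -0.0]
contact_force: [-0.0, -0.4, -1.7]
gripper_width: 0.0257
gripper_force: 59.5
```

Run:
```python
from meas import *
print(tri(("top",283.45,162.2),("side",311.2,185.9)))
t=r.capture("top");s=r.capture("side");cv2.imwrite("pics/top3.png",t);cv2.imwrite("pics/side3.png",s)
st=r.get_state();p=st["tcp_pos"];print(st["time_s"],p,st["eef_rot"],st["gripper_width"],st["contact_force"],st["moment"])
z=lambda im,x,y,w,h:cv2.convertScaleAbs(cv2.resize(im[y:y+h,x:x+w],(400,500),interpolation=cv2.INTER_CUBIC),alpha=1.5)
cv2.imwrite("pics/c5.png",np.hstack([z(t,252,130,64,80),z(s,280,150,64,80)]))
```

```text
(array([0.64751702, 0.02304198, 0.14447725]), [np.float64(0.002162559382379735), np.float64(0.0021625593823797053)])
6.775 [0.53089064 0.02214444 0.15015959] [-1.79980301e+02 -5.77660321e-02 -3.83533480e-02] 0.025270914680978748 [ 0.10009134  0.23723555 -1.24767295] [-0.05733641 -0.12895704  0.01833995]
```

View pics/c5.png

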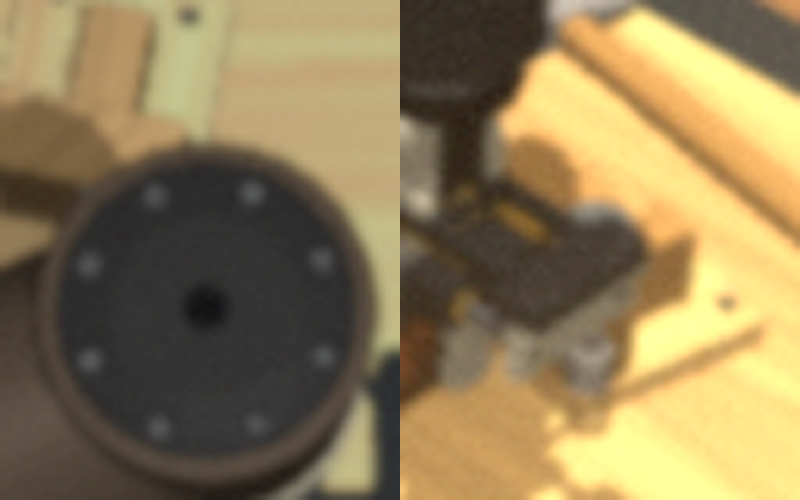

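The top view is blocked again. In the side view the fork end is just visible below the gripper at crop (515,350), and the flange shows at (600,215). I'll proceed by touch.

>>> {"api": "jog_arm", "payload": {"deltas": [[[-1, 0, 0.1, -0.25, 0], [-1, 0, 0, 0, 0], [-1, 0.8, 0, 0, 0], [-1, 0.4, 0, 0, 0], [-1, 0, 0, 0, 0]]]}}

```text
time_s: 7.4
tcp_pos: [0.543, 0.0236, 0.1469]
eef_rot: [180.0, 0.0, 0.0]
contact_force: [0.5, -0.7, -2.3]
gripper_width: 0.0258
gripper_force: 59.5
```

>>> {"api": "jog_arm", "payload": {"deltas": [[[-1, 0.4, 0, 0, 0], [-1, 0.4, 0, 0, 0], [-1, 0.2, 0, 0, 0], [-1, 0, 0, 0, 0]]]}}

```text
time_s: 7.9
tcp_pos: [0.5527, 0.0236, 0.147]
eef_rot: [180.0, 0.0, 0.0]
contact_force: [0.2, -0.0, -1.4]
gripper_width: 0.0256
gripper_force: 59.5
```

>>> {"api": "jog_arm", "payload": {"deltas": [[[-1, 0.4, 0, 0, 0], [-1, 0.4, 0, 0, 0], [-1, 0, 0, 0, 0]]]}}

```text
time_s: 8.28
tcp_pos: [0.5609, 0.0236, 0.147]
eef_rot: [180.0, -0.0, 0.0]
contact_force: [0.7, 0.3, -2.1]
gripper_width: 0.0255
gripper_force: 59.5
```

>>> {"api": "jog_arm", "payload": {"deltas": [[[-1, 0.4, 0, 0, 0], [-1, 0.4, 0, 0, 0], [-1, 0, 0, 0, 0]]]}}

```text
time_s: 8.65
tcp_pos: [0.5689, 0.0236, 0.147]
eef_rot: [180.0, -0.0, 0.0]
contact_force: [-0.6, 0.5, -0.8]
gripper_width: 0.0259
gripper_force: 59.5
```

>>> {"api": "jog_arm", "payload": {"deltas": [[[-1, 0.4, 0, 0, 0], [-1, 0.4, 0, 0, 0], [-1, 0, 0, 0, 0]]]}}

```text
time_s: 9.02
tcp_pos: [0.5769, 0.0236, 0.147]
eef_rot: [180.0, -0.0, 0.0]
contact_force: [0.3, 0.3, -1.2]
gripper_width: 0.0253
gripper_force: 59.5
```

>>> {"api": "jog_arm", "payload": {"deltas": [[[-1, 0.3, 0, 0, 0], [-1, 0.2, 0, 0, 0], [-1, 0, 0, 0, 0]]]}}

```text
time_s: 9.4
tcp_pos: [0.5817, 0.0236, 0.147]
eef_rot: [180.0, 0.0, 0.0]
contact_force: [-0.4, -0.9, -0.8]
gripper_width: 0.0255
gripper_force: 59.5
```

>>> {"api": "jog_arm", "payload": {"deltas": [[[-1, 0, 0.2, 0, 0], [-1, 0, 0.1, 0, 0], [-1, 0, 0, 0, 0]]]}}

```text
time_s: 9.78
tcp_pos: [0.5815, 0.0265, 0.1472]
eef_rot: [180.0, -0.0, 0.0]
contact_force: [-0.7, -0.4, -0.4]
gripper_width: 0.0256
gripper_force: 59.5
```

>>> {"api": "jog_arm", "payload": {"deltas": [[[-1, 0, 0.1, 0, 0], [-1, 0, 0, 0, 0]]]}}

```text
time_s: 10.02
tcp_pos: [0.5816, 0.0275, 0.1472]
eef_rot: [180.0, -0.0, 0.0]
contact_force: [0.6, -2.7, 0.1]
gripper_width: 0.0255
gripper_force: 59.4
```

>>> {"api": "jog_arm", "payload": {"deltas": [[[-1, 0, 0.1, 0, 0], [-1, 0, 0, 0, 0]]]}}

```text
time_s: 10.28
tcp_pos: [0.5818, 0.0285, 0.1473]
eef_rot: [180.0, -0.0, 0.0]
contact_force: [0.9, -3.9, 1.5]
gripper_width: 0.0253
gripper_force: 59.4
```

>>> {"api": "jog_arm", "payload": {"deltas": [[[-1, 0, 0.1, 0, 0], [-1, 0, 0, 0, 0]]]}}

```text
time_s: 10.52
tcp_pos: [0.5816, 0.0297, 0.1471]
eef_rot: [-180.0, -0.0, 0.0]
contact_force: [0.2, -2.6, 1.4]
gripper_width: 0.0256
gripper_force: 59.4
```

>>> {"api": "jog_arm", "payload": {"deltas": [[[-1, 0, 0.1, 0, 0], [-1, 0, 0, 0, 0]]]}}

```text
time_s: 10.78
tcp_pos: [0.5815, 0.0308, 0.147]
eef_rot: [-180.0, 0.0, 0.0]
contact_force: [-0.2, -1.6, -0.5]
gripper_width: 0.0256
gripper_force: 59.4
```

>>> {"api": "jog_arm", "payload": {"deltas": [[[-1, 0, -0.4, 0, 0], [-1, 0, -0.4, 0, 0], [-1, 0, -0.2, 0, 0], [-1, 0, 0, 0, 0]]]}}

```text
time_s: 11.28
tcp_pos: [0.5815, 0.0205, 0.147]
eef_rot: [-180.0, 0.0, -0.0]
contact_force: [0.1, -0.3, -1.6]
gripper_width: 0.0251
gripper_force: 59.5
```

>>> {"api": "jog_arm", "payload": {"deltas": [[[-1, 0, -0.1, 0, 0], [-1, 0, 0, 0, 0]]]}}

```text
time_s: 11.52
tcp_pos: [0.5816, 0.0197, 0.1471]
eef_rot: [-180.0, -0.0, 0.0]
contact_force: [-0.3, -0.1, -2.0]
gripper_width: 0.0257
gripper_force: 59.5
```

>>> {"api": "jog_arm", "payload": {"deltas": [[[-1, 0, -0.1, 0, 0], [-1, 0, 0, 0, 0]]]}}

```text
time_s: 11.78
tcp_pos: [0.5817, 0.0188, 0.1472]
eef_rot: [-180.0, -0.0, 0.0]
contact_force: [-0.8, 1.4, -1.9]
gripper_width: 0.0258
gripper_force: 59.5
```

>>> {"api": "jog_arm", "payload": {"deltas": [[[-1, 0, -0.1, 0, 0], [-1, 0, 0, 0, 0]]]}}

```text
time_s: 12.02
tcp_pos: [0.5819, 0.0178, 0.1473]
eef_rot: [-180.0, -0.0, 0.0]
contact_force: [0.2, 1.7, -0.7]
gripper_width: 0.0256
gripper_force: 59.5
```

>>> {"api": "jog_arm", "payload": {"deltas": [[[-1, 0, -0.1, 0, 0], [-1, 0, 0, 0, 0]]]}}

```text
time_s: 12.28
tcp_pos: [0.5818, 0.0166, 0.1472]
eef_rot: [-180.0, -0.0, 0.0]
contact_force: [0.3, 3.1, 0.7]
gripper_width: 0.0254
gripper_force: 59.5
```

Run:
```python
from meas import *
t=r.capture("top");s=r.capture("side");cv2.imwrite("pics/top4.png",t);cv2.imwrite("pics/side4.png",s)
st=r.get_state();print(st["time_s"],st["tcp_pos"],st["contact_force"],st["moment"])
z=lambda im,x,y,w,h:cv2.convertScaleAbs(cv2.resize(im[y:y+h,x:x+w],(400,400),interpolation=cv2.INTER_CUBIC),alpha=1.5)
cv2.imwrite("pics/c6.png",np.hstack([z(s,280,155,60,60),z(t,255,125,60,60)]))
```

```text
12.375 [0.58169716 0.01660535 0.14714877] [ 0.71249388  2.53248885 -0.97317088] [ 0.88607029 -0.51242045  0.22168397]
```

View pics/c6.png

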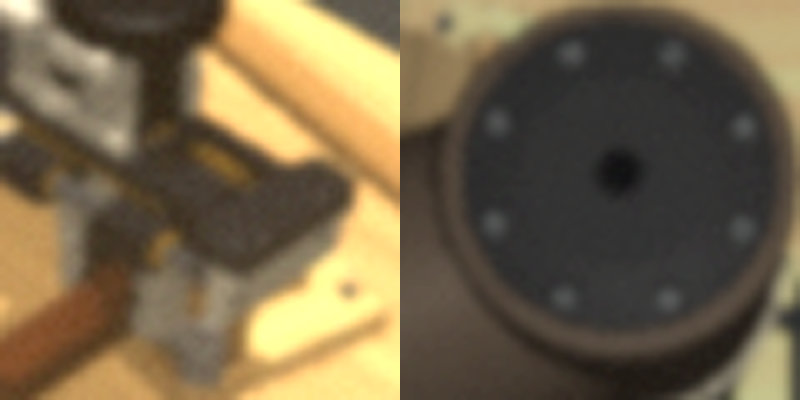

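The side view shows the gripper over the jamb with the fork at cap level; the flange is hidden behind it. Both tines made contact, at about y 0.027 and 0.0185, so the neck is in the slot. I'll centre at about 0.0227 and lift.

>>> {"api": "jog_arm", "payload": {"deltas": [[[-1, 0, 0.4, 0, 0], [-1, 0, 0.2, 0, 0], [-1, 0, 0, 0, 0], [-1, 0, 0, 0.2, 0], [-1, 0, 0, 0, 0]]]}}

```text
time_s: 13.0
tcp_pos: [0.5815, 0.0226, 0.1491]
eef_rot: [-180.0, 0.0, 0.0]
contact_force: [-0.2, -0.4, -1.8]
gripper_width: 0.0255
gripper_force: 59.5
```

>>> {"api": "jog_arm", "payload": {"deltas": [[[-1, 0, 0, 0.2, 0], [-1, 0, 0, 0, 0]]]}}

```text
time_s: 13.25
tcp_pos: [0.5813, 0.0227, 0.1508]
eef_rot: [-180.0, 0.0, 0.0]
contact_force: [0.9, 0.4, -4.2]
gripper_width: 0.0255
gripper_force: 59.5
```

>>> {"api": "jog_arm", "payload": {"deltas": [[[-1, 0, 0, 0.2, 0], [-1, 0, 0, 0, 0]]]}}

```text
time_s: 13.5
tcp_pos: [0.5816, 0.0226, 0.1532]
eef_rot: [180.0, -0.0, 0.0]
contact_force: [-0.6, 1.0, -2.4]
gripper_width: 0.0254
gripper_force: 59.5
```

>>> {"api": "jog_arm", "payload": {"deltas": [[[-1, 0, 0, 0.2, 0], [-1, 0, 0, 0, 0]]]}}

```text
time_s: 13.75
tcp_pos: [0.582, 0.0225, 0.1556]
eef_rot: [180.0, -0.1, 0.0]
contact_force: [-0.4, 0.2, -2.3]
gripper_width: 0.0254
gripper_force: 59.5
```

>>> {"api": "jog_arm", "payload": {"deltas": [[[-1, 0, 0, 0.2, 0], [-1, 0, 0, 0, 0]]]}}

```text
time_s: 14.0
tcp_pos: [0.5819, 0.0226, 0.1575]
eef_rot: [-180.0, -0.0, 0.0]
contact_force: [0.0, -0.4, -1.6]
gripper_width: 0.0257
gripper_force: 59.5
```

>>> {"api": "jog_arm", "payload": {"deltas": [[[-1, 0, 0, 0.3, 0], [-1, 0, 0, 0.3, 0], [-1, 0, 0, 0.3, 0], [-1, 0, 0, 0.4, 0], [-1, 0, 0, 0.5, 0], [-1, 0, 0, 0.6, 0], [-1, 0, 0, 0.8, 0], [-1, 0, 0, 0.6, 0]]]}}

```text
time_s: 15.0
tcp_pos: [0.5817, 0.0226, 0.1958]
eef_rot: [-180.0, -0.0, 0.0]
contact_force: [0.1, -0.3, -3.2]
gripper_width: 0.0254
gripper_force: 59.5
```

>>> {"api": "jog_arm", "payload": {"deltas": [[[-1, -0.5, -0.5, 0.5, 0], [-1, -1, -1, 0, 0], [-1, -1.5, -1.5, 0, 0], [-1, -2, -2.5, 0, 0], [-1, -2, -3, 0, 0], [-1, -2, -3, 0, 0], [-1, -1, -2, 0, 0], [-1, 0, 0, 0, 0]]]}}

```text
time_s: 16.0
tcp_pos: [0.4796, -0.1141, 0.2001]
eef_rot: [-180.0, 0.0, -0.1]
contact_force: [0.7, -0.3, -1.9]
gripper_width: 0.0252
gripper_force: 59.5
```

Run:
```python
from meas import *
t=r.capture("top");s=r.capture("side");cv2.imwrite("pics/top5.png",t);cv2.imwrite("pics/side5.png",s)
st=r.get_state();p=st["tcp_pos"];print(st["time_s"],p,st["eef_rot"],st["contact_force"],st["moment"])
f=P("side",p+[.07,0,0]);print(f,P("top",p+[.07,0,0]))
z=lambda im,x,y,w,h:cv2.convertScaleAbs(cv2.resize(im[y:y+h,x:x+w],(390,390),interpolation=cv2.INTER_CUBIC),alpha=1.5)
x,y=int(f[0]),int(f[1])
cv2.imwrite("pics/c7.png",np.hstack([z(s,285,160,60,60),z(s,x-35,y-35,70,70)]))
H=cv2.cvtColor(t,cv2.COLOR_BGR2HSV);print(H[155:172:2,275:293:2,1]);print(H[155:172:2,275:293:2,2])
```

```text
16.1 [ 0.48095866 -0.11288635  0.20016519] [-1.79994166e+02 -2.19880625e-02 -4.80282738e-02] [ 0.32688904  0.10457994 -0.97922202] [ 0.0073878  -0.05947881  0.0134137 ]
[324.57231085 208.62731385] [336.02868307 193.65602451]
[[111 112 113 104  82  94  93  94  94]
 [112 113 115 105  83  96  99 103 101]
 [111 114 111  75  56  55  84 103 104]
 [ 70  81  83  28  23  23  43  94 107]
 [ 18  19  21  19  50  53  30  88 102]
 [ 18  17  23  16  16  18  33  98 106]
 [ 55  43  25  16  17  21  45 100 102]
 [108 104  84  37  52  52  55 101 104]
 [103 104 104  82  46  49  88 101 105]]
[[126 123 120  96 115 122 126 122 122]
 [123 124 115  85 111 109 103  94  93]
 [122 123 110  78  96  93  91  89  88]
 [105 107  95  82  79  77  94  95  93]
 [ 70  80  84  82  71  72  92  93  95]
 [ 43  45  56  81  80  83  85  94  99]
 [ 42  42  51  62  73  74  68  94 100]
 [ 83  76  67  62  69  69  69  96 101]
 [ 99  98  93  75  61  62  78  98 100]]
```

View pics/c7.png

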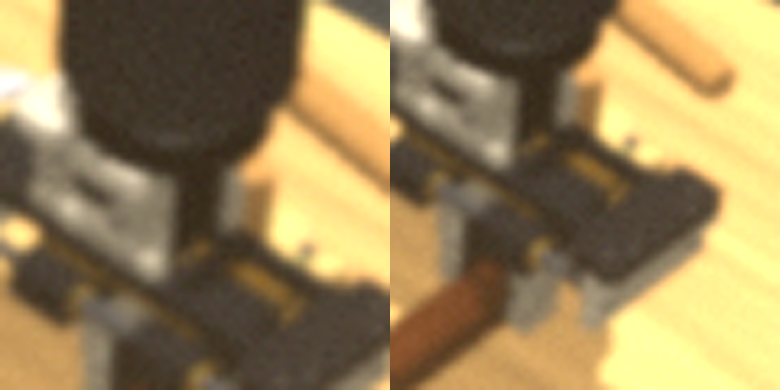

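Crop c7 shows only the gripper and handle. The saturation values at top (283–287,163) now show an open ring where the flange disc was, so the cap is out. I'll carry it to the clear area at y ≈ −0.325 and set it down.

>>> {"api": "jog_arm", "payload": {"deltas": [[[-1, 0, -1.5, 0, 0], [-1, 0, -3, 0, 0], [-1, 0, -4, 0, 0], [-1, 0, -4, -1, 0], [-1, 0, -4, -2, 0], [-1, 0, -3, -3, 0], [-1, 0, -1.5, -3, 0], [-1, 0, 0, -3, 0]]]}}

```text
time_s: 17.1
tcp_pos: [0.4814, -0.3239, 0.0785]
eef_rot: [180.0, 0.0, -0.0]
contact_force: [0.2, 0.3, -1.8]
gripper_width: 0.0256
gripper_force: 59.5
```

>>> {"api": "jog_arm", "payload": {"deltas": [[[-1, 0, 0, -1.5, 0], [-1, 0, 0, -1, 0], [-1, 0, 0, -0.7, 0], [-1, 0, 0, -0.2, 0], [-1, 0, 0, 0, 0], [-1, 0, 0, 0, 0]]]}}

```text
time_s: 17.85
tcp_pos: [0.4819, -0.3225, 0.0467]
eef_rot: [180.0, -0.1, 0.0]
contact_force: [0.2, 0.1, -2.0]
gripper_width: 0.0254
gripper_force: 59.5
```

Run:
```python
from meas import *
t=r.capture("top");s=r.capture("side");cv2.imwrite("pics/top6.png",t);cv2.imwrite("pics/side6.png",s)
st=r.get_state();p=st["tcp_pos"];print(st["time_s"],p,st["contact_force"])
print(P("top",p+[.066,0,.0]),P("side",p+[.066,0,0]))
```

```text
17.95 [ 0.48181524 -0.32246111  0.04653689] [ 0.04055178 -0.18876117 -0.88177078]
[400.82219506 201.26080549] [377.58671599 288.56112661]
```

>>> {"api": "jog_arm", "payload": {"deltas": [[[-1, -0.7, 0, 0, 0], [-1, -1, 0, 0, 0], [-1, -1, 0, 0, 0], [-1, -1, 0, 0, 0], [-1, -1, 0, 0, 0], [-1, -0.8, 0, 0, 0], [-1, 0, 0, -0.8, 0], [-1, 0, 0, -0.8, 0]]]}}

```text
time_s: 18.95
tcp_pos: [0.4269, -0.3226, 0.03]
eef_rot: [180.0, -0.0, 0.0]
contact_force: [-3.6, 1.6, 8.6]
gripper_width: 0.0258
gripper_force: 60.0
```

>>> {"api": "jog_arm", "payload": {"deltas": [[[-1, 0, 0, -0.4, 0], [-1, 0, 0, -0.2, 0], [-1, 0, 0, 0, 0], [0.4, 0, 0, 0, 0], [0.4, 0, 0, 0, 0], [0.4, 0, 0, 0, 0], [0.4, 0, 0, 0, 0]]]}}

```text
time_s: 19.82
tcp_pos: [0.4265, -0.3223, 0.0234]
eef_rot: [-180.0, 0.1, 0.0]
contact_force: [0.5, 0.5, -0.8]
gripper_width: 0.0586
gripper_force: 0.0
```

>>> {"api": "jog_arm", "payload": {"deltas": [[[1, 0, 0, 1.5, 0], [1, 0, 0, 4, 0], [1, 0, 0, 5, 0], [1, 0, 2, 5, 0], [1, 0.5, 6, 3, -0.17], [1, 0.5, 6, 0, -0.17], [1, 0.5, 6, 0, -0.17], [1, 0.5, 6, 0, -0.17]]]}}

```text
time_s: 20.82
tcp_pos: [0.4457, -0.0865, 0.2072]
eef_rot: [-179.9, -0.1, -35.7]
contact_force: [1.2, 0.2, -0.3]
gripper_width: 0.0879
gripper_force: 0.0
```

Run:
```python
from meas import *
t=r.capture("top");s=r.capture("side");cv2.imwrite("pics/top7.png",t);cv2.imwrite("pics/side7.png",s)
st=r.get_state();p=st["tcp_pos"];print(st["time_s"],p,st["eef_rot"])
z=lambda im,x,y,w,h:cv2.convertScaleAbs(cv2.resize(im[y:y+h,x:x+w],(400,300),interpolation=cv2.INTER_CUBIC),alpha=1.5)
cv2.imwrite("pics/c8.png",np.vstack([np.hstack([z(t,350,165,100,75),z(s,310,270,100,75)]),np.hstack([z(t,258,140,52,39),z(t,165,195,52,39)])]))
```

```text
20.925 [ 0.44632142 -0.08442919  0.20720906] [-1.79882208e+02 -8.58232166e-02 -3.54791631e+01]
```

View pics/c8.png

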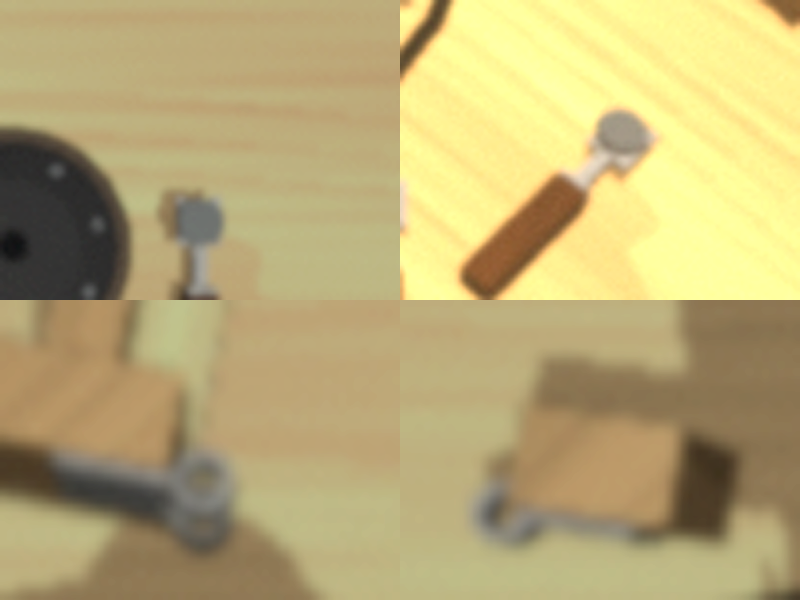

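Crop c8 shows the cap out of the knuckle: the open ring is at top (284,163). It also shows the cap riding upright in the fork slot, with its flange over the fork at top (399,219). It came along because it was hanging freely when I pulled back. I'll regrip the lifter, raise it 3 mm so the stem stands on the bench, and pull the fork off.

>>> {"api": "jog_arm", "payload": {"deltas": [[[1, -0.5, -6, 0, 0.17], [1, -0.5, -6, 0, 0.17], [1, -0.5, -6, 0, 0.17], [1, -0.4, -5.8, -3, 0.11], [1, 0, 0, -5, 0], [1, 0, 0, -5, 0], [1, 0, 0, -3, 0], [1, 0, 0, -1.5, 0]]]}}

```text
time_s: 21.92
tcp_pos: [0.4287, -0.3047, 0.0312]
eef_rot: [-180.0, 0.1, -2.9]
contact_force: [-0.3, 0.2, 0.7]
gripper_width: 0.0877
gripper_force: 0.0
```

>>> {"api": "jog_arm", "payload": {"deltas": [[[1, 0, 0, -0.5, 0], [1, 0, 0, 0, 0]]]}}

```text
time_s: 22.18
tcp_pos: [0.4303, -0.3046, 0.0281]
eef_rot: [180.0, -0.1, -2.9]
contact_force: [-0.5, -0.3, 0.6]
gripper_width: 0.0879
gripper_force: 0.0
```

>>> {"api": "jog_arm", "payload": {"deltas": [[[1, -0.4, -1.0, 0, 0.05], [1, 0, -0.8, 0, 0], [1, 0, 0, -0.4, 0], [-1, 0, 0, 0, 0], [-1, 0, 0, 0, 0], [-1, 0, 0, 0, 0], [-1, 0, 0, 0, 0], [-1, 0, 0, 0, 0]]]}}

```text
time_s: 23.18
tcp_pos: [0.4257, -0.3223, 0.0232]
eef_rot: [180.0, -0.0, -0.1]
contact_force: [0.0, 0.5, -0.2]
gripper_width: 0.0435
gripper_force: 0.0
```

>>> {"api": "jog_arm", "payload": {"deltas": [[[-1, 0, 0, 0, 0], [-1, 0, 0, 0, 0], [-1, 0, 0, 0, 0], [-1, 0, 0, 0, 0], [-1, 0, 0, 0.15, 0], [-1, 0, 0, 0.15, 0], [-1, 0, 0, 0, 0]]]}}

```text
time_s: 24.05
tcp_pos: [0.4257, -0.3224, 0.0263]
eef_rot: [180.0, -0.0, -0.1]
contact_force: [-0.2, 1.4, -1.2]
gripper_width: 0.0253
gripper_force: 60.0
```

>>> {"api": "jog_arm", "payload": {"deltas": [[[-1, -0.5, 0, 0, 0], [-1, -1, 0, 0, 0], [-1, -1, 0, 0, 0], [-1, -1, 0, 0, 0], [-1, -0.8, 0, 0, 0], [-1, -0.5, 0, 0, 0], [-1, 0, 0, 0, 0]]]}}

```text
time_s: 24.92
tcp_pos: [0.3774, -0.3224, 0.0263]
eef_rot: [180.0, -0.0, -0.1]
contact_force: [0.3, -0.7, -1.1]
gripper_width: 0.0252
gripper_force: 60.0
```

```bash
cat > look.py <<'E'
from meas import *
import sys
s=r.capture("side");t=r.capture("top");n=sys.argv[1];cv2.imwrite(f"pics/side{n}.png",s);cv2.imwrite(f"pics/top{n}.png",t)
st=r.get_state();print(st["time_s"],st["tcp_pos"],st["eef_rot"],st["contact_force"])
def cap(im,roi):
    x,y,w,h=roi;H=cv2.cvtColor(im[y:y+h,x:x+w],cv2.COLOR_BGR2HSV)
    m=(H[...,1]<60).astype(np.uint8)
    k,l,S,C=cv2.connectedComponentsWithStats(m)
    for i in range(1,k):
        if S[i,4]>12: print(n,S[i,:5]+[x,y,0,0,0],(C[i]+[x,y]).round(1))
print("side");cap(s,(345,270,65,50));print("top");cap(t,(380,185,50,60))
E
python3 look.py 8
```

```text
25.025 [ 0.37796503 -0.32249691  0.02631826] [ 1.79988331e+02 -2.05317641e-02 -5.94297000e-02] [ 0.2282092   1.31499354 -1.69215927]
side
8 [354 307   9   8  43] [358.8 309.8]
top
8 [388 223  10  22 130] [392.7 234.6]
```

Run:
```python
from meas import *
for z in(.033,.01):
    for x in(.497,.449): print(z,x,P("side",(x,-.3225,z)).round(1),P("top",(x,-.3225,z)).round(1))
for f,(x,y,w,h) in(("side7",(352,294,24,20)),("side8",(350,294,26,26)),("side8",(366,290,20,16))):
    s=cv2.imread(f"pics/{f}.png");H=cv2.cvtColor(s,cv2.COLOR_BGR2HSV);print(f);
    for row in H[y:y+h,x:x+w,1]: print(' '.join('%3d'%a for a in row))
```

```text
0.033 0.497 [365.4 302.2] [400.  218.7]
0.033 0.449 [354.1 312.4] [400.4 234.8]
0.01 0.497 [364.2 307.4] [398.  219.2]
0.01 0.449 [353.1 317.7] [398.4 235.1]
side7
116 118 121 122 122 127 127 127 129 129 130 129 124 124 123 123 124 126 126 131 131 133 132 132
114 118 119 121 123 123 123 123 126 127 129 126 128 126 124 124 121 123 124 127 128 129 134 133
119 114 117 116 117 122 122 123 121 125 122 121 122 118 121 122 120 121 121 123 125 127 132 132
121 118 115 116 118 117 121 121 118 116 107 100  95  96 102 110 113 120 121 124 123 123 129 128
124 121 118 114 115 115 116 115 108  92  76  69  60  65  70  83  97 110 117 122 123 121 124 126
128 126 122 118 118 116 114 105  87  63  54  51  45  46  47  53  72  88 108 121 121 124 121 124
133 130 127 124 119 117 112  99  70  50  42  42  44  42  45  49  55  66  92 113 124 126 123 124
133 129 131 129 123 122 112  94  57  46  45  42  45  42  44  44  44  54  74  96 114 120 124 124
130 133 130 131 126 122 113  86  57  45  42  43  42  42  42  45  44  50  53  72  90 106 118 124
130 131 129 130 124 113  98  78  56  49  42  42  44  42  44  44  47  43 
[... 4279 characters left out ...]
 113 113 116 120 120 124 126 128 125 125 123 123 123 119 120
121 123 119 120 116 116 115 115 116 117 120 122 128 127 124 122 122 123 123 120
118 120 122 122 121 119 118 115 116 118 119 121 122 126 126 123 123 120 124 122
118 119 125 124 123 123 120 116 115 114 116 118 119 120 121 125 126 124 124 125
116 117 119 121 122 124 121 120 116 115 113 113 118 118 120 123 125 124 125 125
114 116 115 118 121 123 122 123 119 120 117 115 115 115 117 120 122 124 124 126
113 114 115 117 120 121 124 125 127 122 120 118 119 117 115 116 119 121 126 127
109 113 115 114 117 118 121 124 122 123 122 116 117 115 116 114 117 117 121 122
107 107 113 113 116 115 118 118 121 121 123 119 119 118 118 115 114 117 119 119
```

The picture quota is used up, so I work from pixel values now. Nothing was left at the cap's old spot, side (365,303), so the cap probably came along again. I'll lift a little and yaw the fork out of the gripper's shadow to see.

>>> {"api": "jog_arm", "payload": {"deltas": [[[-1, 0, 0, 1.5, 0], [-1, 0, 0, 1.5, 0], [-1, 0, 0, 0, -0.17], [-1, 0, 0, 0, -0.17], [-1, 0, 0, 0, -0.17], [-1, 0, 0, 0, -0.17], [-1, 0, 0, 0, -0.17], [-1, 0, 0, 0, -0.17]]]}}

```text
time_s: 26.02
tcp_pos: [0.378, -0.3224, 0.0561]
eef_rot: [180.0, -0.0, -58.8]
contact_force: [-0.4, 1.2, -1.9]
gripper_width: 0.0257
gripper_force: 60.0
```

Run:
```python
from meas import *
s=r.capture("side");t=r.capture("top");cv2.imwrite("pics/side9.png",s);cv2.imwrite("pics/top9.png",t)
st=r.get_state();p=st["tcp_pos"];a=np.radians(st["eef_rot"][2]);print(st["time_s"],p,st["eef_rot"],st["contact_force"])
d=np.array([np.cos(a),np.sin(a),0])
for k in(.05,.071,.086): print(k,P("side",p+k*d-[0,0,.0116]).round(1),P("top",p+k*d-[0,0,.0116]).round(1))
def dump(im,x,y,w,h,step=1):
    H=cv2.cvtColor(im[y:y+h,x:x+w],cv2.COLOR_BGR2HSV);print(x,y)
    for row in range(0,h,step): print(' '.join('%3d'%q for q in H[row,::step,1]),' | ',' '.join('%3d'%q for q in H[row,::step,2]))
u,v=P("side",p+.071*d).astype(int);dump(s,u-18,v-16,36,34,2)
```

```text
26.125 [ 0.37796031 -0.32238599  0.05617056] [ 1.79999373e+02 -1.93674055e-03 -5.86109604e+01] [ 0.11352504  0.14642191 -2.74326948]
0.05 [356.6 329.9] [416.4 250. ]
0.071 [364.9 331.6] [422.4 246.3]
0.086 [370.9 332.9] [426.7 243.6]
347 312
 94  84  63  87 133 130 126 124 124 122 116 117 115 111 109 111 116 119  |   60  61  81 111 159 219 229 229 230 229 230 229 229 229 230 230 230 229
 90  85  66  94 130 128 126 125 126 124 116 116 115 113 112 110 110 116  |   65  66  73  95 147 219 229 228 229 229 230 229 230 230 230 230 230 229
 99  85  88  79 122 128 123 126 127 124 122 121 114 115 116 113 112 111  |   72  66  64  71 115 217 230 228 228 229 229 229 229 230 230 231 231 230
101  82  80  86 122 129 127 126 126 125 126 123 114 114 112 118 116 114  |   76  65  64  68 140 219 227 229 228 228 228 228 230 230 230 230 231 231
 94  82  81  87 131 128 125 124 124 125 127 124 121 112 111 112 116 117  |   73  65  66  73 162 223 227 227 228 228 227 228 227 229 230 230 230 229
 86  75  85  93 127 126 114  97 105 117 108  98  99 109 109 110 114 116  |   68  65  66  77 175 224 217 206 213 210 19
[... 957 characters left out ...]
 113  85  87 110 117 115 114 117  |   72  71  78 158 197 161 146 146 143 143 126 108 120 165 222 229 230 229
 95  95 118 130 129 131 137 135 132 136 134 131 128 130 119 114 112 113  |   70  67  93 194 217 167 145 145 147 146 145 140 153 180 223 229 230 230
 74  80  99 123 129 133 134 136 135 135 134 134 131 122 116 117 113 116  |  107 102 136 215 220 186 175 173 168 153 150 154 181 217 230 229 230 229
 78  72 100 123 127 128 129 129 129 129 132 134 127 121 119 118 114 112  |  115 124 169 222 227 225 224 223 218 208 197 185 217 230 230 229 230 229
 95  83 106 121 124 125 129 125 129 126 129 131 126 125 122 119 119 116  |  163 153 190 228 227 227 226 228 226 224 219 218 223 227 230 230 230 230
```

The values show the flange disc (V≈124) at side (371,329), at the fork's tips: the cap is still on the fork, almost out of the slot. The fork also sits about 6 mm nose-up, so I pulled while pressing on the collar. Before retrying I'll move away from look-alike lifter C and check that it has not been disturbed.

>>> {"api": "jog_arm", "payload": {"deltas": [[[-1, 2, 0, 2, 0], [-1, 4, 0, 2, 0], [-1, 4, 0.5, 0, 0.17], [-1, 2, 0.5, 0, 0.17], [-1, 0, 0, 0, 0.17], [-1, 0, 0, 0, 0.17], [-1, 0, 0, 0, 0.17], [-1, 0, 0, 0, 0.17]]]}}

```text
time_s: 27.12
tcp_pos: [0.4978, -0.3122, 0.0959]
eef_rot: [-180.0, 0.0, 0.5]
contact_force: [0.9, 1.0, -1.7]
gripper_width: 0.0258
gripper_force: 60.0
```

Run:
```python
from meas import *
s=r.capture("side");t=r.capture("top");cv2.imwrite("pics/side10.png",s);cv2.imwrite("pics/top10.png",t)
st=r.get_state();print(st["time_s"],st["tcp_pos"],st["eef_rot"],st["contact_force"])
for f in("side0","side7","side10"):
    k,_=blob(cv2.imread(f"pics/{f}.png"),(285,325,45,60),lambda H:(H[...,2]<150)&(H[...,1]>120)&(H[...,0]<15));print(f,cv2.minAreaRect(k))
for f in("top0","top7","top10"):
    k,_=blob(cv2.imread(f"pics/{f}.png"),(375,270,45,45),lambda H:(H[...,2]<75)&(H[...,1]>80));print(f,cv2.minAreaRect(k))
```

```text
27.225 [ 0.49771272 -0.31227789  0.09599809] [-1.79992966e+02  2.03821539e-02  2.72136020e-01] [ 0.08260775  0.37299351 -2.31641622]
side0 ((304.7499694824219, 353.8749694824219), (33.99999237060547, 7.249999046325684), 90.0)
side7 ((304.7499694824219, 354.2499694824219), (7.249999046325684, 34.24999237060547), 0.0)
side10 ((304.6979675292969, 354.1192321777344), (7.161069869995117, 34.485107421875), 0.596809446811676)
top0 ((396.6141357421875, 295.8916320800781), (32.990440368652344, 8.890813827514648), 47.08256530761719)
top7 ((396.4869689941406, 295.8513488769531), (32.4391975402832, 8.257012367248535), 47.121097564697266)
top10 ((394.0545959472656, 293.7428283691406), (38.2015380859375, 9.589802742004395), 49.31062316894531)
```

>>> {"api": "jog_arm", "payload": {"deltas": [[[-1, 0, 0, -2.5, 0], [-1, 0, 0, -2, 0], [-1, 0, 0, -1, 0], [-1, 0, 0, -0.6, 0], [-1, 0, 0, -0.25, 0], [-1, 0, 0, 0, 0], [-1, 0, 0, 0, 0]]]}}

```text
time_s: 28.1
tcp_pos: [0.498, -0.3125, 0.0333]
eef_rot: [180.0, -0.1, -0.1]
contact_force: [-0.5, -0.2, -1.8]
gripper_width: 0.0256
gripper_force: 60.0
```

>>> {"api": "jog_arm", "payload": {"deltas": [[[-1, 0, 0, -0.1, 0], [-1, 0, 0, -0.1, 0], [-1, 0, 0, 0, 0]]]}}

```text
time_s: 28.48
tcp_pos: [0.4976, -0.3124, 0.0307]
eef_rot: [-180.0, 0.0, -0.1]
contact_force: [-0.3, -0.3, -1.3]
gripper_width: 0.0258
gripper_force: 60.0
```

>>> {"api": "jog_arm", "payload": {"deltas": [[[-1, -0.6, 0, 0, 0], [-1, -0.8, 0, 0, 0], [-1, -0.8, 0, 0, 0], [-1, -0.8, 0, 0, 0], [-1, -0.8, 0, 0, 0], [-1, -0.8, 0, 0, 0], [-1, -0.8, 0, 0, 0], [-1, -0.4, 0, 0, 0]]]}}

```text
time_s: 29.48
tcp_pos: [0.4391, -0.3124, 0.0307]
eef_rot: [-180.0, 0.0, -0.1]
contact_force: [0.5, 0.2, -2.6]
gripper_width: 0.0254
gripper_force: 60.0
```

Run:
```python
from meas import *
s=r.capture("side");cv2.imwrite("pics/side11.png",s)
st=r.get_state();p=st["tcp_pos"];print(st["time_s"],p,st["contact_force"])
for x in(.583,.569,p[0]+.085,p[0]+.071): print(x,P("side",(x,-.3125,.033)).round(1))
d=cv2.absdiff(s,cv2.imread("pics/side0.png"))
H=cv2.cvtColor(s,cv2.COLOR_BGR2HSV)
x,y=350,270
for row in range(0,54,2): print('%3d'%(y+row),' '.join('%3d'%q for q in H[y+row,x:x+60:2,1]))
```

```text
29.525 [ 0.43877287 -0.31230734  0.03071844] [-1.51690429 -0.24490885 -2.10444232]
0.583 [381.6 282.7]
0.569 [378.6 285.4]
0.5237728693261839 [368.5 294.5]
0.5097728693261839 [365.3 297.4]
270 105  98  94 100  99  93  96 103  88  96  93  99  96 120 127 123 124 125 126 125 122 121 124 125 129 140 147 153 147 151
272 100  91 108  98  93  85  94  95  94  91  97 103 107 133 129 124 122 124 124 128 126 123 120 121 124 126 133 143 151 146
274  94  94  88  91  95  85  87  91  99 104  99  93 102 131 126 119 121 121 124 123 126 129 124 122 122 122 130 137 140 145
276  90 101  90  95 101  93  96 101  93 101 102  98 121 131 124 124 125 121 121 123 123 125 126 126 124 119 122 126 134 137
278  93  88  87  96 101  90  91  88  99  96 109 111 131 126 123 124 122 124 124 124 125 123 124 126 127 125 124 119 125 128
280 101 101  82  87  97  91  99  96  94 101 113 132 130 122 123 121 123 123 124 123 125 123 126 123 126 125 126 123 122 124
282 109  98 101  94  97 103 100  96  99 112 135 129 125 122 123 122 120 123 122 123 124 125 123 123 125 124 124 128 122 121
284 125 116 112 104 112 120 110 117 122 126
[... 1736 characters left out ...]
  95  87  85  83  89  83  87  85  84 112 121 118 119 123 121 124 124 124 125 126
314 128 114  98  80 109 142 129  93 109  98  78  88  84  81  84  86  81  90 104 121 119 119 118 120 123 123 124 120 121 123
316 138 109 100 102 134 113  81 114 130  99  86  81  88  87  85  85  92 104 117 122 120 117 119 118 119 122 125 122 123 120
318 141 103  97 112 126  98  61  73 110  85  86  74  73  77  68  90  98 115 116 121 120 121 119 118 120 118 122 125 125 122
320 133  80  75  80  86 112 116  83  82 106  86  86  80  91  91 105 118 127 118 114 118 121 122 116 118 119 117 121 120 119
322 129  80  69  81 104 131 135 128 122 101  88 104  92  89 106 124 132 133 124 113 112 119 121 124 122 116 119 120 119 121
```

The cap is still carried: partial disc at side (371,294). I need the real window, so I'll lower until the fork presses the collar, back up 3 mm, then pull.

>>> {"api": "jog_arm", "payload": {"deltas": [[[-1, 0, 0, -0.2, 0], [-1, 0, 0, 0, 0]]]}}

```text
time_s: 29.78
tcp_pos: [0.4398, -0.3124, 0.0285]
eef_rot: [-180.0, 0.0, -0.1]
contact_force: [-0.6, -0.4, -2.2]
gripper_width: 0.0256
gripper_force: 60.0
```

>>> {"api": "jog_arm", "payload": {"deltas": [[[-1, 0, 0, -0.2, 0], [-1, 0, 0, 0, 0]]]}}

```text
time_s: 30.02
tcp_pos: [0.4397, -0.3123, 0.0265]
eef_rot: [-180.0, 0.0, -0.1]
contact_force: [0.1, 1.0, -1.8]
gripper_width: 0.0256
gripper_force: 60.0
```

>>> {"api": "jog_arm", "payload": {"deltas": [[[-1, 0, 0, -0.15, 0], [-1, 0, 0, 0, 0]]]}}

```text
time_s: 30.28
tcp_pos: [0.4396, -0.3123, 0.0251]
eef_rot: [-180.0, 0.0, -0.1]
contact_force: [0.5, -0.2, -2.4]
gripper_width: 0.0256
gripper_force: 60.0
```

>>> {"api": "jog_arm", "payload": {"deltas": [[[-1, 0, 0, -0.15, 0], [-1, 0, 0, 0, 0]]]}}

```text
time_s: 30.52
tcp_pos: [0.4396, -0.3123, 0.0236]
eef_rot: [-180.0, 0.0, -0.1]
contact_force: [-0.2, -0.1, -2.5]
gripper_width: 0.0258
gripper_force: 60.0
```

>>> {"api": "jog_arm", "payload": {"deltas": [[[-1, -0.5, 0, 0, 0], [-1, -1, 0, 0, 0], [-1, -1, 0, 0, 0], [-1, -1, 0, 0, 0], [-1, -0.5, 0, 0, 0]]]}}

```text
time_s: 31.15
tcp_pos: [0.3987, -0.3124, 0.0238]
eef_rot: [-180.0, 0.0, -0.1]
contact_force: [-0.7, 1.1, -0.7]
gripper_width: 0.0258
gripper_force: 60.0
```

Run:
```python
from meas import *
s=r.capture("side");cv2.imwrite("pics/side12.png",s)
st=r.get_state();p=st["tcp_pos"];print(st["time_s"],p,st["contact_force"])
for x in(.583,.524,p[0]+.085,p[0]+.071): print(x,P("side",(x,-.3125,.033)).round(1))
H=cv2.cvtColor(s,cv2.COLOR_BGR2HSV)
x,y=350,280
for row in range(0,40,2): print('%3d'%(y+row),' '.join('%3d'%q for q in H[y+row,x:x+36:2,1]),'|',' '.join('%3d'%q for q in H[y+row,x:x+36:2,2]))
```

```text
31.2 [ 0.39842382 -0.31231529  0.02378146] [-0.72582564  0.37856391 -2.70154646]
0.583 [381.6 282.7]
0.524 [368.6 294.5]
0.48342381920892846 [359.3 302.9]
0.46942381920892845 [356.  305.8]
280  98 106 104 105  96 102  96 103 131 128 128 124 123 121 124 124 123 124 |  52  53  49  51  53  55  56  57 119 214 227 228 230 230 231 231 230 231
282  93  94  90  99 107 109 111 109 128 123 126 127 126 123 124 124 123 123 |  52  54  54  54  55  54  53  61 158 226 228 228 227 230 231 231 231 231
284  91  88  98  96 101  99 113 122 126 121 119 125 125 126 121 121 124 124 |  53  52  52  53  53  54  52  69 176 229 230 227 227 228 230 232 230 230
286  82  97 104 102 107 100 107 125 129 122 119 121 126 128 123 123 120 121 |  53  55  54  55  57  56  57  92 200 230 231 230 228 227 228 230 232 231
288  82  94 102  92 111 109 121 135 130 124 123 119 122 124 126 125 123 119 |  53  54  55  58  55  56  61 140 215 228 230 231 229 229 226 227 230 231
290  97  97 108  97 101 112 121 124 125 126 129 122 122 118 121 128 128 125 |  55  55  52  55  53  64 129 208 228 227 227 230 230 231 229 226 225 226
292  96  93
[... 1388 characters left out ...]
12 117 118 122 119 123 118 |  59  59  68  94 108  97  69  71 115 190 226 225 213 216 228 231 230 231
312  79  77  75  88 121 154 157 112  94 106 116 117 109 112 123 124 120 121 |  61  63  61  64  82 103  86  66  65  99 150 150 101 112 182 224 230 231
314  73  74  77  77  86 113 146 109  93  96  83  86  85  93 104 123 123 121 |  63  62  63  63  65  77  91  77  66  64  71  74  69  71  93 156 216 230
316  80  76  78  78  86 120 145 128  85  86  80  85  85  86  73  95 120 118 |  64  64  62  65  62  68 123 120  78  68  70  69  72  74  77  83 151 225
318  89  82  81  89 114 133 129 127  93  83  91  89  76  93  84  93 119 115 |  63  65  63  63  65 125 196 159  77  68  70  69  70  71  73  74 133 222
```

The numbers fit a lifter pitched about 9° nose-up in the grip, so the tips hook the flange. The remedy is to set the lifter down farther forward and regrip it lightly at the rear of the handle. When raised, the nose will then droop and the cap slides off the front.

>>> {"api": "jog_arm", "payload": {"deltas": [[[-1, 0, 0, 2, 0], [-1, 3, 0, 1, 0], [-1, 4, 0, 0, 0], [-1, 3, 0, -1, 0], [-1, 0, 0, -1.2, 0], [-1, 0, 0, -0.8, 0], [-1, 0, 0, 0, 0], [0.2, 0, 0, 0, 0]]]}}

```text
time_s: 32.2
tcp_pos: [0.4993, -0.3125, 0.0241]
eef_rot: [180.0, -0.0, -0.1]
contact_force: [0.9, 0.2, -0.6]
gripper_width: 0.0308
gripper_force: 0.1
```

>>> {"api": "jog_arm", "payload": {"deltas": [[[0.2, 0, 0, 0, 0], [0.2, 0, 0, 0, 0], [0.2, 0, 0, 1.5, 0], [0.2, -1, 0, 2.5, 0], [0.2, -3, 0, 0, 0], [0.2, -3, 0, 0, 0], [0.2, -0.2, 0, 0, 0], [0.2, 0, 0, -2.5, 0]]]}}

```text
time_s: 33.2
tcp_pos: [0.43, -0.3133, 0.0412]
eef_rot: [179.9, -0.3, -0.0]
contact_force: [1.2, 0.1, 0.2]
gripper_width: 0.0526
gripper_force: 0.0
```

>>> {"api": "jog_arm", "payload": {"deltas": [[[0.2, 0, 0, -1, 0], [0.2, 0, 0, -0.5, 0], [-1, 0, 0, 0, 0], [-1, 0, 0, 0, 0], [-1, 0, 0, 0, 0], [-1, 0, 0, 0, 0]]], "force": 5}}

```text
time_s: 33.95
tcp_pos: [0.428, -0.3125, 0.0241]
eef_rot: [180.0, -0.0, -0.1]
contact_force: [-0.0, 1.3, 1.5]
gripper_width: 0.027
gripper_force: 4.9
```

>>> {"api": "jog_arm", "payload": {"deltas": [[[-1, 0, 0, 1, 0], [-1, 0, 0, 1, 0], [-1, 0, 0, 1.2, 0], [-1, 0, 0, 1.2, 0], [-1, 0, 0, 1.2, 0], [-1, 0, 0, 1.2, 0], [-1, 0, 0, 1, 0], [-1, 0, 0, 0, 0]]]}}

```text
time_s: 34.95
tcp_pos: [0.4282, -0.3126, 0.1027]
eef_rot: [180.0, -0.1, -0.1]
contact_force: [0.7, -0.7, -2.4]
gripper_width: 0.0259
gripper_force: 5.0
```

Run:
```python
from meas import *
s=r.capture("side");cv2.imwrite("pics/side13.png",s);t=r.capture("top");cv2.imwrite("pics/top13.png",t)
st=r.get_state();p=st["tcp_pos"];print(st["time_s"],p,st["contact_force"],st["gripper_width"])
for q in((.572,-.3125,.033),(.572,-.3125,.01),(.62,-.3125,.01)): print(q,P("side",q).round(1),P("top",q).round(1))
def comps(im,ref,roi,name):
    x,y,w,h=roi;H=cv2.cvtColor(im[y:y+h,x:x+w],cv2.COLOR_BGR2HSV);m=(H[...,1]<60).astype(np.uint8)
    k,l,S,C=cv2.connectedComponentsWithStats(m)
    for i in range(1,k):
        if S[i,4]>12: print(name,S[i,:4]+[x,y,0,0],S[i,4],(C[i]+[x,y]).round(1),"V",H[...,2][l==i].mean().round())
comps(s,0,(350,240,55,80),"side");comps(t,0,(370,165,60,70),"top")
H=cv2.cvtColor(s,cv2.COLOR_BGR2HSV)
x,y=356,256
for row in range(0,48,2): print('%3d'%(y+row),' '.join('%3d'%q for q in H[y+row,x:x+44:2,1]),'|',' '.join('%3d'%q for q in H[y+row,x:x+44:2,2]))
```

```text
35.05 [ 0.42777158 -0.31242389  0.1017198 ] [ 0.76733476 -0.78433366 -0.11884441] 0.026060066064603322
(0.572, -0.3125, 0.033) [379.2 284.9] [396.1 193.7]
(0.572, -0.3125, 0.01) [378.  290.1] [394.1 194.7]
(0.62, -0.3125, 0.01) [388.2 280.9] [393.8 179.1]
side [350 269   5   6] 18 [351.6 271.4] V 139.0
side [350 278   5   6] 16 [352.4 280.5] V 142.0
top [387 196  15  39] 281 [394.5 215.5] V 84.0
256  87  90  83 103 103  93  95 105  93 101 112 137 126 123 122 121 124 121 116 121 140 156 |  53  51  52  52  52  52  51  51  52  53  59 151 223 228 228 229 228 228 228 219 149 147
258  94  90  94  88 109  95 100 108  95 107 123 132 128 126 124 124 121 123 120 127 139 151 |  49  48  49  52  49  51  51  52  51  50  85 180 215 225 228 227 229 228 228 201 121 105
260  87  93  93 108  94  98  94 103 105 118 130 125 126 130 129 126 122 123 124 133 149 149 |  53  52  52  52  54  52  49  52  51  80 167 219 220 216 222 227 228 228 225 174 108  99
262  88  94  87 114  96  93  98  97 119 134 130 124 125 127 129 128 126 123 126 140 148 151 |  52  54  50  49  53  52  52  50  73 164 218 226 227 225 223 2
[... 2966 characters left out ...]
  81  71  74  77  78  80  76  94  80  85  82 108 126 121 123 126 |  63  62  60  59  57  59  60  68  69  66  62  64  67  68  67  69  65  85 168 223 228 226
298  85  78 110 140 113  85 100  79  84  84  81  84  89  77  90 100  89 113 126 127 121 120 |  60  59  79  82  68  75  64  61  64  64  63  64  66  66  65  69  80 142 207 221 227 229
300  98 111 126  92  83 109 109  88  78  86  85  80  83  80  88  96 114 123 126 129 127 124 |  60  69 107 103  83  77  63  64  65  65  66  67  68  67  64  80 148 210 226 218 217 226
302 114 138 118  57  54  87 108  81  82  70  69  72  60  84  95 110 122 123 125 125 126 128 |  58  70  99  94  95  79  64  63  65  73  74  67  85  70  83 150 211 228 229 228 222 217
```

Run:
```python
from meas import *
t=cv2.imread("pics/top13.png");H=cv2.cvtColor(t,cv2.COLOR_BGR2HSV)
x,y=380,186
for row in range(0,54,2): print('%3d'%(y+row),' '.join('%3d'%q for q in H[y+row,x:x+40:2,1]),'|',' '.join('%3d'%q for q in H[y+row,x:x+40:2,2]))
p=r.get_state()["tcp_pos"];print(P("top",p))
for L in(.1,.143,.158): print(L,P("top",p+[L,0,-.02]).round(0),P("top",p+[L*.85,0,-.02-.53*L]).round(0))
```

```text
186  86  88  86  86  88  88  90  88  90  90  90  90  88  90  92  92  92  92  92  92 | 131 131 130 130 130 131 131 130 131 130 130 130 130 130 130 130 130 130 130 130
188  90  92  90  86  86  86  86  86  86  86  86  86  84  84  84  86  84  84  84  86 | 130 130 131 130 131 131 131 131 131 130 131 131 130 130 130 131 130 130 131 131
190  94  94  92  91  91  92  91  92  95  94  94  90  88  88  90  90  91  88  88  86 | 130 130 130 131 131 130 131 130 131 130 130 130 130 130 130 130 129 130 130 130
192  93  92  92  92  92  92  94  95  96  96  96  96  95  95  97  98  98  96  97  95 | 124 130 130 130 130 130 130 129 130 130 130 130 129 129 129 128 128 128 129 129
194  93  85  85  85  84  86  92  96  90  83  86  88  88  90  90  90  92  92  90  92 |  99 120 126 129 130 130 119 114 116 117 127 130 130 130 130 130 130 130 130 130
196  96  90  86  86  87  86  95  97  73  44  74  84  88  88  86  86  88  88  88  88 |  45  65  83  98 112 116  94  87  70  70 104 127 131 131 130 130 130 130 130 130
198  72  76  81  85  91  94  87  64  33  18  34  81  86  88  86  86  86  88  86  86 |  39  37  38  42  5
[... 2797 characters left out ...]
  69 |  40  39  37  50  86  84  87  55  52  56  56  57  58  58  59  59  60  61  61  63
234  77  77  78  62  46  46  50  65  80  77  71  74  77  77  73  76  75  70  72  68 |  40  40  39  62 100 105  87  47  51  53  54  55  56  56  56  57  58  58  60  60
236  78  78  78  51  45  45  55  78  80  78  78  78  77  76  77  74  74  74  73  75 |  39  39  39  75 101 101  65  46  51  52  52  52  53  54  53  55  55  55  56  58
238  78  78  61  47  46  50  71  74  78  77  75  75  74  77  77  77  76  80  70  77 |  39  39  46  87 100  86  47  48  49  50  51  51  52  53  53  53  54  54  55  56
[403.54707677 241.58234513]
0.1 [401. 207.] [396. 214.]
0.143 [400. 192.] [394. 202.]
0.158 [400. 187.] [393. 198.]
```

>>> {"api": "jog_arm", "payload": {"deltas": [[[-1, 0, 0, 1, 0], [-1, -0.5, 0, 1, 0], [-1, -1, 0, 1, 0], [-1, -1, 0, 0, 0], [-1, -1.5, 0, 0, 0], [-1, -1.5, 0, 0, 0], [-1, -1, 0, 0, 0]]]}}

```text
time_s: 35.92
tcp_pos: [0.3613, -0.3123, 0.1316]
eef_rot: [-180.0, 0.0, -0.1]
contact_force: [0.1, -0.7, -0.9]
gripper_width: 0.0262
gripper_force: 5.0
```

```bash
cat > cmp.py <<'E'
from meas import *
import sys
n=sys.argv[1];s=r.capture("side");cv2.imwrite(f"pics/side{n}.png",s);t=r.capture("top");cv2.imwrite(f"pics/top{n}.png",t)
st=r.get_state();print(st["time_s"],st["tcp_pos"],st["contact_force"],st["gripper_width"])
def comps(im,roi,name):
    x,y,w,h=roi;H=cv2.cvtColor(im[y:y+h,x:x+w],cv2.COLOR_BGR2HSV);m=(H[...,1]<65).astype(np.uint8)
    k,l,S,C=cv2.connectedComponentsWithStats(m)
    for i in range(1,k):
        if S[i,4]>12: print(name,S[i,:4]+[x,y,0,0],S[i,4],(C[i]+[x,y]).round(1),"V",H[...,2][l==i].mean().round(),"bench",onz(name,*(C[i]+[x,y]),.01).round(3))
comps(s,(345,240,60,80),"side");comps(t,(360,160,60,90),"top")
E
python3 cmp.py 14
```

```text
36.025 [ 0.36134238 -0.3122978   0.13168884] [ 0.12906695 -0.09355822 -1.21027395] 0.02604567111596703
side [345 309   5   5] 14 [346.9 311.2] V 89.0 bench [ 0.454 -0.298  0.01 ]
top [391 218  16  32] 222 [400.5 234.6] V 70.0 bench [ 0.451 -0.329  0.01 ]
```

The cap still rides in the fork. I've spent enough on separating them; both can lie on the bench, far from the jamb. I'll set the lifter down clear of everything and release it gently.

>>> {"api": "jog_arm", "payload": {"deltas": [[[-1, 3, 0, -2, 0], [-1, 4, 0, -3, 0], [-1, 2, 0, -3, 0], [-1, 0, 0, -1.5, 0], [-1, 0, 0, -0.8, 0], [-1, 0, 0, -0.4, 0], [0.3, 0, 0, 0, 0], [0.3, 0, 0, 0, 0]]], "force": 3}}

```text
time_s: 37.02
tcp_pos: [0.453, -0.3127, 0.0256]
eef_rot: [180.0, -0.1, -0.1]
contact_force: [-0.2, 0.6, -0.2]
gripper_width: 0.0406
gripper_force: 0.0
```

>>> {"api": "jog_arm", "payload": {"deltas": [[[0.4, 0, 0, 0, 0], [0.6, 0, 0, 2, 0], [1, 0, 0, 5, 0], [1, 0, 2, 5, 0], [1, 0, 5, 5, -0.17], [1, 0, 6, 2, -0.17], [1, 0, 6, 0, -0.17], [1, 0, 6, 0, -0.17]]]}}

```text
time_s: 38.02
tcp_pos: [0.4536, -0.0839, 0.2082]
eef_rot: [-179.9, -0.1, -36.6]
contact_force: [1.4, -0.8, 0.3]
gripper_width: 0.0876
gripper_force: 0.0
```

```bash
python3 cmp.py 15
python3 - <<'E'
from meas import *
t=cv2.imread("pics/top15.png");H=cv2.cvtColor(t,cv2.COLOR_BGR2HSV);x,y=380,180
for row in range(0,60,2): print('%3d'%(y+row),' '.join('%3d'%q for q in H[y+row,x:x+36:2,1]),'|',' '.join('%3d'%q for q in H[y+row,x:x+36:2,2]))
s=cv2.imread("pics/side15.png");H=cv2.cvtColor(s,cv2.COLOR_BGR2HSV);x,y=346,270
for row in range(0,56,2): print('%3d'%(y+row),' '.join('%3d'%q for q in H[y+row,x:x+48:2,1]),'|',' '.join('%3d'%q for q in H[y+row,x:x+48:2,2]))
E
```

```text
38.125 [ 0.45386851 -0.08184874  0.20810304] [ 0.80064161 -0.1122113   0.09538519] 0.08791515254885689
side [373 280  19  16] 154 [383.2 286.7] V 119.0 bench [ 0.592 -0.315  0.01 ]
top [389 183  14  24] 213 [395.3 192.8] V 86.0 bench [ 0.578 -0.316  0.01 ]
top [360 198  16  49] 577 [366.2 221.8] V 35.0 bench [ 0.489 -0.226  0.01 ]
180  88  88  88  88  88  88  88  92  91  90  89  90  89  90  90  90  90  91 | 127 127 127 127 127 127 125 122 123 125 126 127 126 127 127 127 127 126
182  86  88  86  88  86  74  83 101  97  82  74  86  90  89  91  90  93  93 | 127 127 127 124 118 121 110  98  95  96 103 121 127 126 126 127 126 126
184  86  86  88  91  84  32  55 101  78  13  19  75  94  94  94  94  96  96 | 127 127 127 120  97 103  97  86  69  59  67 102 125 127 127 127 127 127
186  86  86  88  89  84  20  47  78  15   8   8  50  89  90  92  91  92  93 | 127 127 127 120  94 100  93  65  52  61  62  81 120 127 127 126 127 126
188  90  90  90  89  84  20  22  22  10  13   8  31  81  87  86  84  86  86 | 127 127 127 120  94 100  80  46  52  61  62  73 117 126 127 127 127 127
190  94  94  94  
[... 8576 characters left out ...]
 131 127 | 163 103  76  77  83 128 188 201 203 203 202 203 203 205 206 206 204 204 203 205 206 205 203 205
320 133 137 147 145 141 133 135 133 133 133 133 131 133 126 119 118 123 126 124 121 119 121 126 131 | 194 171 111  93 145 188 199 203 202 204 203 203 202 203 206 207 206 204 206 204 203 205 205 205
322 133 134 133 140 134 133 134 135 131 133 133 134 133 130 123 118 119 124 126 128 123 120 124 126 | 198 196 184 170 192 200 198 199 200 202 203 202 201 202 204 205 206 203 204 202 205 204 204 204
324 134 135 132 131 133 131 133 133 135 133 133 135 133 131 129 122 118 118 121 124 126 123 121 123 | 200 197 197 195 195 197 200 200 198 199 201 200 203 202 204 205 205 206 206 206 204 205 205 205
```

The top values show the lifter flat, with the left tine at (391,188). The cap is now toppled and lying at the fork at (398,188), some 0.34 m from the jamb, so that part is done. Next I refine the jamb and stile poses.

Run:
```python
from meas import *
for u,v in((190.6,216.4),): print("stile c",onz("top",u,v,.12))
for c in((181.8,208.8),(201.6,211.4),(199.9,224.1),(179.1,221.2)): print(onz("top",*c,.12).round(4))
print("stile knuckle",onz("top",178.8-.3,222.8-.3,.07).round(4), "jamb ring",onz("top",283.8,163.2,.129).round(4))
def lsd(f,roi,z,mn,name="top"):
    x,y,w,h=roi;g=cv2.cvtColor(cv2.imread(f),cv2.COLOR_BGR2GRAY)
    big=cv2.resize(g[y:y+h,x:x+w],None,fx=3,fy=3,interpolation=cv2.INTER_CUBIC)
    for l in cv2.createLineSegmentDetector(0).detect(big)[0][:,0]:
        l=l/3+[x,y,x,y];L=np.hypot(l[2]-l[0],l[3]-l[1])
        if L>mn:
            a=onz(name,*l[:2],z);b=onz(name,*l[2:],z);an=np.degrees(np.arctan2(b[1]-a[1],b[0]-a[0]))
            print(f[5:],l.round(1),round(L,1),"world ang mod90",round((an+45)%90-45,1))
for f in("pics/top0.png","pics/top7.png"): lsd(f,(238,112,68,60),.1,8)
print();
for f in("pics/top0.png","pics/top7.png"): lsd(f,(165,195,55,45),.12,7)
print("side");lsd("pics/side0.png",(280,160,70,60),.018,12,"side")
```

```text
stile c [0.49790651 0.28431346 0.12      ]
[0.5193 0.3094 0.12  ]
[0.5119 0.2537 0.12  ]
[0.4763 0.2579 0.12  ]
[0.4845 0.3163 0.12  ]
stile knuckle [0.4839 0.3304 0.07  ] jamb ring [0.6462 0.0236 0.129 ]
top0.png [280.4 169.6 250.4 163.6] 30.6 world ang mod90 -11.6
top0.png [252.5 163.  244.9 153.7] 11.9 world ang mod90 38.9
top0.png [249.8 156.3 264.1 159.1] 14.5 world ang mod90 -11.5
top0.png [277.5 134.  275.  147.2] 13.5 world ang mod90 -10.5
top0.png [265.4 161.4 276.2 163.6] 11.0 world ang mod90 -12.0
top7.png [278.8 169.1 250.  163.5] 29.3 world ang mod90 -11.3
top7.png [252.3 162.8 244.9 153.7] 11.6 world ang mod90 38.7
top7.png [249.8 156.3 264.8 159.3] 15.3 world ang mod90 -11.9
top7.png [277.4 133.9 274.9 147.6] 13.9 world ang mod90 -10.0
top7.png [264.9 161.3 279.5 164.2] 14.9 world ang mod90 -11.6
top7.png [245.6 153.1 246.8 144.3] 8.9 world ang mod90 -7.0
top7.png [261.9 142.6 264.3 131.8] 11.1 world ang mod90 -12.2

top0.png [208.8 215.1 207.2 225.9] 10.9 world ang mod90 -7.6
top0.png [206.8 225.8 194.7 226.4] 12.1 world ang mod90 2.9
top0.png [201.9 204.5 208.3 215.4
[... 260 characters left out ...]
mod90 -7.1
top7.png [208.9 215.5 207.  226.3] 10.9 world ang mod90 -9.1
top7.png [202.  202.7 200.8 195.2] 7.6 world ang mod90 10.0
side
side0.png [350.  169.  332.9 159.6] 19.6 world ang mod90 1.0
side0.png [292.3 198.1 293.2 174.8] 23.3 world ang mod90 42.6
side0.png [345.5 191.2 307.5 159.9] 49.2 world ang mod90 -10.2
side0.png [308.3 218.8 289.9 200.1] 26.2 world ang mod90 -12.6
side0.png [317.1 210.5 337.8 201.2] 22.7 world ang mod90 -11.2
side0.png [337.4 205.  312.2 215.9] 27.5 world ang mod90 -12.5
side0.png [294.6 175.4 304.3 185.3] 13.9 world ang mod90 -14.2
side0.png [312.8 160.5 324.8 170.2] 15.4 world ang mod90 -10.0
side0.png [325.6 171.  343.4 185.8] 23.1 world ang mod90 -10.6
```

Jamb yaw ≈ −11.5°, axis ≈ (0.6465, 0.0233). The stile is at (0.498, 0.284) with yaw −7.7°. The knuckle predicted from that, (0.483, 0.330), agrees with the measured (0.484, 0.330). Now I'll grasp it above its leaf.

>>> {"api": "jog_arm", "payload": {"deltas": [[[1, 0.7, 5.2, 0, -0.155], [1, 0.7, 5.2, 0, -0.155], [1, 0.6, 5.2, 0, -0.155], [1, 0.6, 5.2, 0, -0.155], [1, 0.6, 5.2, 0, -0.155], [1, 0.6, 5.2, 0, -0.155], [1, 0.6, 5.2, 0, -0.13], [1, 0, 0, 0, 0]]]}}

```text
time_s: 39.12
tcp_pos: [0.4982, 0.2811, 0.2068]
eef_rot: [-180.0, -0.0, -96.9]
contact_force: [-1.0, -0.5, 0.3]
gripper_width: 0.0877
gripper_force: 0.0
```

>>> {"api": "jog_arm", "payload": {"deltas": [[[1, 0, 0.3, -2, -0.014], [1, 0, 0, -3, 0], [1, 0, 0, -2.5, 0], [1, 0, 0, -1.5, 0], [1, 0, 0, -1, 0], [-1, 0, 0, 0, 0], [-1, 0, 0, 0, 0], [-1, 0, 0, 0, 0]]], "force": 40}}

```text
time_s: 40.12
tcp_pos: [0.498, 0.2818, 0.1081]
eef_rot: [-180.0, 0.1, -97.8]
contact_force: [-0.0, -0.2, 0.0]
gripper_width: 0.063
gripper_force: 0.0
```

>>> {"api": "jog_arm", "payload": {"deltas": [[[-1, 0, 0, 0, 0], [-1, 0, 0, 0, 0], [-1, 0, 0, 0, 0], [-1, 0, 0, 0, 0], [-1, 0, 0, 0, 0]]]}}

```text
time_s: 40.75
tcp_pos: [0.4978, 0.2815, 0.1075]
eef_rot: [-180.0, 0.0, -97.8]
contact_force: [-0.8, -0.2, 1.7]
gripper_width: 0.0379
gripper_force: 39.7
```

Gripped at 38 mm wide. I'll lift it, go round the front of the jamb, and stop about 80 mm short on the −y side.

>>> {"api": "jog_arm", "payload": {"deltas": [[[-1, 0, 0, 2, 0], [-1, 0, -1, 4, 0], [-1, 0, -4, 0, 0], [-1, 0, -5.5, 0, 0], [-1, 0, -5.5, 0, 0], [-1, 0, -5.5, 0, 0], [-1, 0, -5.5, 0, 0], [-1, 0, -5.5, 0, -0.03]]]}}

```text
time_s: 41.75
tcp_pos: [0.4968, -0.0451, 0.1668]
eef_rot: [179.9, 0.0, -99.5]
contact_force: [1.9, 0.8, -3.2]
gripper_width: 0.0378
gripper_force: 39.7
```

>>> {"api": "jog_arm", "payload": {"deltas": [[[-1, 1, -4, 0, -0.035], [-1, 3, -2, 0, 0], [-1, 4, 0, 0, 0], [-1, 4, 0, -1, 0], [-1, 2, 0, -1, 0], [-1, 0.4, 0, -1, 0], [-1, 0, 0, 0, 0], [-1, 0, 0, 0, 0]]]}}

```text
time_s: 42.75
tcp_pos: [0.641, -0.1035, 0.1376]
eef_rot: [180.0, -0.0, -101.5]
contact_force: [-0.3, 0.0, -3.4]
gripper_width: 0.0375
gripper_force: 39.9
```

Run:
```python
from meas import *
s=r.capture("side");cv2.imwrite("pics/side20.png",s);t=r.capture("top");cv2.imwrite("pics/top20.png",t)
st=r.get_state();p=st["tcp_pos"];print(st["time_s"],p,st["eef_rot"],st["contact_force"],st["gripper_width"])
a=np.radians(st["eef_rot"][2]+90);R=np.array([[np.cos(a),-np.sin(a)],[np.sin(a),np.cos(a)]])
k=np.r_[p[:2]+R@[-.021,.0468],p[2]-.1075+.055];print("knuckle est",k)
J=np.array([.6465,.0233])
for n,q in(("stile top",k+[0,0,.015]),("stile bot",k-[0,0,.015]),("J129",(*J,.129)),("J104",(*J,.104)),("J66",(*J,.066)),("J41",(*J,.041))): print(n,P("side",q).round(1),P("top",q).round(1))
H=cv2.cvtColor(s,cv2.COLOR_BGR2HSV);x,y=295,185
for row in range(0,46): print('%3d'%(y+row),' '.join('%3d'%q for q in H[y+row,x:x+38,1]))
```

```text
42.85 [ 0.64141728 -0.10345491  0.13817709] [-1.79944321e+02  1.83704629e-02 -1.01510556e+02] [ 0.59080916  0.45057081 -4.48496534] 0.03760754444498377
knuckle est [ 0.6301785  -0.05340564  0.08567709]
stile top [324.5 211.5] [310.8 170.6]
stile bot [323.8 218.8] [310.2 172.5]
J129 [309.9 190. ] [283.9 163.1]
J104 [309.4 196.2] [283.9 164.8]
J66 [308.8 205.4] [284.  167.4]
J41 [308.3 211.3] [284.  168.9]
185 146 146 143 142 131 105  66  61  78 102 126 142 146 147 147 145 146 149 147 147 148 148 150 150 150 148 150 146 147 146 141 138 131 130 129 118 117 111
186 148 144 146 146 135  98  67  59  61  74  98 123 139 143 145 139 140 141 145 147 146 142 143 138 147 147 150 146 145 138 136 128 125 110 106  99  97 122
187 144 141 146 145 133  97  70  59  52  54  67  88 113 124 121 121 122 128 138 139 135 132 129 126 140 143 141 139 132 126 116 107  99  90 103 100 118 134
188 148 144 148 142 125 101  66  59  59  52  52  59  75  86  87  84  93 100 117 120 106 101  90 107 119 123 124 121 107 102  97 107  94 114  96 115 137 160
189 149 149 146 141 126  93  63  59  58  55  55  50  51  54  57  61 
[... 5783 characters left out ...]
 124 128 124 121 120 124 130 132 134 135 138 138 134 117  97  78  70  66  74
227 125 125 122 120 117 117 114 116 118 120 118 123 122 126 125 123 120 127 127 133 134 132 130 125 128 133 137 139 136 134 136 139 132 119  95  84  77  80
228 125 126 124 122 120 115 117 114 115 117 118 119 122 125 125 128 127 131 134 136 136 134 132 132 135 134 137 135 136 139 137 134 139 130 114 103  95  85
229 124 128 125 126 121 120 117 115 114 115 117 116 120 121 128 131 134 134 138 140 134 135 137 135 135 137 137 136 138 134 137 137 142 145 135 125 107  99
230 126 127 125 126 123 123 124 116 116 116 113 115 120 123 128 133 135 136 138 137 137 135 139 139 134 141 137 135 140 135 135 137 141 144 146 135 123 104
```

In the side view the stile knuckle's left edge (321.3) and the jamb's lower knuckle's left edge (305.8) are both offset by the same +1.0 px from my predictions. So they agree relative to each other. Sliding in along the jamb's +y.

>>> {"api": "jog_arm", "payload": {"deltas": [[[-1, 0.3, 1.4, 0, 0], [-1, 0.3, 1.4, 0, 0], [-1, 0.25, 1.2, 0, 0], [-1, 0.2, 1, 0, 0], [-1, 0.15, 0.7, 0, 0], [-1, 0, 0, 0, 0]]]}}

```text
time_s: 43.6
tcp_pos: [0.6538, -0.046, 0.1372]
eef_rot: [180.0, -0.0, -101.5]
contact_force: [0.3, 0.6, -3.1]
gripper_width: 0.0381
gripper_force: 39.9
```

>>> {"api": "jog_arm", "payload": {"deltas": [[[-1, 0.15, 0.6, 0, 0], [-1, 0.15, 0.6, 0, 0], [-1, 0.14, 0.77, 0, 0], [-1, 0, 0, 0, 0], [-1, 0, 0, 0, 0]]]}}

```text
time_s: 44.22
tcp_pos: [0.6584, -0.0271, 0.1375]
eef_rot: [-180.0, -0.0, -101.5]
contact_force: [0.9, -4.3, -2.2]
gripper_width: 0.038
gripper_force: 39.9
```

Run:
```python
from meas import *
s=r.capture("side");cv2.imwrite("pics/side21.png",s)
st=r.get_state();p=st["tcp_pos"];print(st["time_s"],p,st["eef_rot"],st["contact_force"],st["moment"],st["gripper_width"])
a=np.radians(st["eef_rot"][2]+90);R=np.array([[np.cos(a),-np.sin(a)],[np.sin(a),np.cos(a)]])
print("knuckle est",p[:2]+R@[-.021,.0468],p[2]-.1075+.055)
J=(.6465,.0233)
for z in(.129,.104,.1,.07,.066,.041): print(z,P("side",(*J,z)).round(1))
H=cv2.cvtColor(s,cv2.COLOR_BGR2HSV);x,y=298,184
for row in range(0,34): print('%3d'%(y+row),' '.join('%3d'%q for q in H[y+row,x:x+24,1]),'|',' '.join('%3d'%q for q in H[y+row,x:x+24,2]))
```

```text
44.275 [ 0.65836481 -0.02709952  0.13752238] [-1.79967488e+02 -1.64675320e-02 -1.01521347e+02] [ 1.50171908 -2.95615175 -2.35015113] [-1.46157785 -0.43513886 -0.04100942] 0.03783532767643052
knuckle est [0.64713546 0.02295187] 0.08502238114939692
0.129 [309.9 190. ]
0.104 [309.4 196.2]
0.1 [309.4 197.2]
0.07 [308.8 204.4]
0.066 [308.8 205.4]
0.041 [308.3 211.3]
184  76  74  73  84  93  87  90  70  58  63  68  77  75  73  78  77  85  78 100 113 136 147 137 141 |  84  83  77  64  55  50  51  55  53  57  56  50  51  49  49  53  51  49  51  52  58  66  69  67
185  76  72  77  75  82  92  98  83  66  63  76  77  72  74  74  78  78  71  99 118 138 139 133 112 |  87  88  83  75  65  58  52  52  54  57  57  53  53  55  55  52  52  50  49  54  61  66  65  59
186  87  72  72  69  74  83  94  91  87  79  65  68  76  68  76  71  82  82  92 111 125 123 111  90 |  91  92  89  85  76  68  57  53  53  55  55  56  57  56  57  50  50  53  50  55  61  62  60  54
187  99  87  75  69  76  74  79  94  94  90  82  71  71  73  76  82  85  92 114 130 133 128 117  88 |  93  91  88  89  84  76  68  57  54  54 
[... 5295 characters left out ...]
 108 133 | 166 160 154 149 144 135 121 111 108 111 115 115 112 106 102  91  86  80  76  72  73  80  85  92
215 135 133 133 137 136 135 139 134 137 136 137 132 142 133 139 140 142 138 126 110  92  90 112 136 | 147 146 142 143 143 140 132 120 110 111 112 116 117 119 110 100  90  85  85  79  78  82  89  94
216 137 137 137 138 136 137 139 135 140 137 132 138 137 136 140 141 143 143 142 125 105 101 120 134 | 140 140 140 140 144 143 138 130 120 115 118 120 128 131 126 112 102  91  88  86  85  86  89  97
217 137 138 138 139 137 137 136 140 137 139 141 136 140 135 138 139 142 148 146 136 122 119 130 145 | 147 140 140 138 138 141 143 137 132 123 123 129 135 142 139 128 115 102  94  92  92  90  92 100
```

The force went from about 0 to −4 N in y, so the stile has touched, most likely its +y face against a jamb knuckle (nominal clearance 2 mm). I'll back off in small steps to find the contact edge.

>>> {"api": "jog_arm", "payload": {"deltas": [[[-1, -0.02, -0.1, 0, 0], [-1, 0, 0, 0, 0]]]}}

```text
time_s: 44.52
tcp_pos: [0.6577, -0.0275, 0.1371]
eef_rot: [180.0, 0.0, -101.5]
contact_force: [0.3, 0.6, -3.5]
gripper_width: 0.038
gripper_force: 39.9
```

>>> {"api": "jog_arm", "payload": {"deltas": [[[-1, -0.02, -0.1, 0, 0], [-1, 0, 0, 0, 0]]]}}

```text
time_s: 44.78
tcp_pos: [0.6576, -0.0287, 0.1372]
eef_rot: [180.0, 0.0, -101.5]
contact_force: [0.5, 0.3, -3.0]
gripper_width: 0.0381
gripper_force: 39.9
```

>>> {"api": "jog_arm", "payload": {"deltas": [[[-1, -0.02, -0.1, 0, 0], [-1, 0, 0, 0, 0]]]}}

```text
time_s: 45.02
tcp_pos: [0.6575, -0.0299, 0.1373]
eef_rot: [180.0, 0.0, -101.5]
contact_force: [-0.4, 0.2, -2.5]
gripper_width: 0.0375
gripper_force: 39.9
```

>>> {"api": "jog_arm", "payload": {"deltas": [[[-1, -0.02, -0.1, 0, 0], [-1, 0, 0, 0, 0]]]}}

```text
time_s: 45.28
tcp_pos: [0.6573, -0.0309, 0.1373]
eef_rot: [-180.0, 0.0, -101.5]
contact_force: [-0.7, 0.8, -4.0]
gripper_width: 0.0379
gripper_force: 39.9
```

Contact starts at TCP y ≈ −0.0272, so the ideal is 2 mm short of it, y ≈ −0.0292. That also agrees with the axis y ≈ 0.021–0.0225 I felt with the fork. I'll go there and check with averaged images.

>>> {"api": "jog_arm", "payload": {"deltas": [[[-1, 0.03, 0.17, 0.02, 0], [-1, 0, 0, 0, 0], [-1, 0, 0, 0, 0]]]}}

```text
time_s: 45.65
tcp_pos: [0.6576, -0.029, 0.1375]
eef_rot: [-180.0, -0.0, -101.5]
contact_force: [0.6, -0.2, -2.9]
gripper_width: 0.0376
gripper_force: 39.9
```

Run:
```python
from meas import *
s=np.mean([r.capture("side").astype(float) for _ in range(6)],0);cv2.imwrite("pics/side22.png",s)
st=r.get_state();p=st["tcp_pos"];print(st["time_s"],p,st["eef_rot"],st["contact_force"],st["moment"])
a=np.radians(st["eef_rot"][2]+90);R=np.array([[np.cos(a),-np.sin(a)],[np.sin(a),np.cos(a)]])
k=p[:2]+R@[-.021,.0468];print("knuckle est",k,P("side",(*k,.085)).round(2))
g=s.mean(2);o=cv2.imread("pics/side20.png").astype(float).mean(2);o0=cv2.imread("pics/side7.png").astype(float).mean(2)
def show(n,im,rows,c0,c1):
    print(n,c0)
    for v in rows: print(v,im[v,c0:c1].astype(int))
show("now",g,range(188,214),300,322)
show("side20 stile",o,range(206,222),316,334)
show("side7 jamb alone",o0,range(186,214),300,322)
```

```text
45.95 [ 0.65758784 -0.02914995  0.13749347] [ 1.79999671e+02  4.38614840e-04 -1.01521929e+02] [ 0.28543067 -0.83735818 -2.9960741 ] [ 0.04895861 -0.06225328  0.0126945 ]
knuckle est [0.64635899 0.02090156] [309.63 201.21]
now 300
188 [77 77 78 74 67 56 46 42 41 42 44 43 42 42 40 39 40 47 56 60 56 46]
189 [76 77 78 78 74 66 55 47 41 41 41 41 44 45 43 42 46 54 66 72 65 52]
190 [74 75 77 77 77 73 67 58 50 45 43 46 55 59 56 52 53 60 68 71 65 51]
191 [73 75 76 77 77 76 74 70 63 60 61 65 73 76 67 59 55 59 63 64 59 50]
192 [70 71 73 76 77 78 76 76 75 79 84 88 90 85 73 60 56 59 63 64 58 48]
193 [67 68 70 73 76 76 77 77 78 82 91 96 97 88 73 61 61 66 70 71 62 50]
194 [68 64 68 71 75 76 77 76 75 76 84 93 97 89 75 67 68 72 77 78 71 63]
195 [70 67 68 72 74 75 76 76 74 74 80 91 96 89 77 70 72 74 78 82 80 76]
196 [71 70 71 72 73 74 76 77 77 78 83 94 97 89 78 73 73 75 79 82 84 80]
197 [72 73 72 74 74 74 75 77 78 81 86 94 95 86 76 74 75 76 77 81 83 78]
198 [73 74 73 73 74 74 74 76 78 82 86 91 89 80 73 73 75 75 77 81 82 76]
199 [73 74 74 75 73 73 70 72 75 79 83 85 81 74 70 71 74 75 77 79 83 79]
200 [7
[... 4301 characters left out ...]
160 161 156]
208 [ 86  78  65  55  45  46  51  59  67  70  72  73  75  73  76  87 113 137
 150 151 148 140]
209 [ 93  79  66  54  44  47  50  56  66  68  67  69  69  74  84 107 127 139
 139 132 123 115]
210 [ 98  76  61  49  45  44  51  54  61  62  63  63  70  79 105 122 127 126
 120 111 103 102]
211 [ 84  68  54  45  44  44  45  50  52  54  54  58  68  83 103 117 116 109
 105 101 107 110]
212 [ 61  53  44  47  46  46  47  46  45  45  47  50  59  74  95 103 105 102
 106 112 123 128]
213 [ 47  48  46  45  43  44  43  46  47  48  45  46  55  69  88 100 105 113
 117 127 137 144][ WARN:0@6.212] global loadsave.cpp:1063 imwrite_ Unsupported depth image for selected encoder is fallbacked to CV_8U.
```

Everything agrees in y. In x the side view hints the jamb axis may lie 1–3 mm further out than the top view says. I'll settle it by touch: back out to the front, raise the stile 25 mm, and touch its knuckle to the upper jamb knuckle from the front, where the axes are exactly 24 mm apart.

>>> {"api": "jog_arm", "payload": {"deltas": [[[-1, -0.4, 0.08, 0, 0], [-1, -0.98, 0.2, 0, 0], [-1, -1.18, 0.24, 0, 0], [-1, -1.36, 0.28, 0, 0], [-1, 0, 0, 1, 0], [-1, 0, 0, 1.5, 0], [-1, 0, 0, 0, 0]]]}}

```text
time_s: 46.82
tcp_pos: [0.62, -0.0209, 0.1648]
eef_rot: [-179.8, 0.1, -101.5]
contact_force: [0.9, 0.0, -3.7]
gripper_width: 0.038
gripper_force: 39.9
```

>>> {"api": "jog_arm", "payload": {"deltas": [[[-1, 0.59, -0.12, 0, 0], [-1, 0.39, -0.08, 0, 0], [-1, 0, 0, 0, 0], [-1, 0, 0, 0, 0]]]}}

```text
time_s: 47.32
tcp_pos: [0.628, -0.0232, 0.162]
eef_rot: [180.0, -0.0, -101.5]
contact_force: [1.1, -0.1, -4.4]
gripper_width: 0.038
gripper_force: 39.9
```

>>> {"api": "jog_arm", "payload": {"deltas": [[[-1, 0.2, -0.04, 0, 0], [-1, 0, 0, 0, 0]]]}}

```text
time_s: 47.58
tcp_pos: [0.6303, -0.0235, 0.1625]
eef_rot: [-180.0, 0.0, -101.5]
contact_force: [-0.7, 0.1, -2.5]
gripper_width: 0.0379
gripper_force: 39.9
```

>>> {"api": "jog_arm", "payload": {"deltas": [[[-1, 0.1, -0.02, 0, 0], [-1, 0, 0, 0, 0]]]}}

```text
time_s: 47.82
tcp_pos: [0.6312, -0.0237, 0.1625]
eef_rot: [-180.0, 0.0, -101.5]
contact_force: [-0.3, 0.2, -3.8]
gripper_width: 0.0378
gripper_force: 39.9
```

>>> {"api": "jog_arm", "payload": {"deltas": [[[-1, 0.1, -0.02, 0, 0], [-1, 0, 0, 0, 0]]]}}

```text
time_s: 48.08
tcp_pos: [0.6323, -0.0239, 0.1625]
eef_rot: [-180.0, -0.0, -101.5]
contact_force: [0.0, -0.4, -3.5]
gripper_width: 0.0379
gripper_force: 39.9
```

>>> {"api": "jog_arm", "payload": {"deltas": [[[-1, 0.1, -0.02, 0, 0], [-1, 0, 0, 0, 0]]]}}

```text
time_s: 48.32
tcp_pos: [0.6333, -0.0241, 0.1625]
eef_rot: [-180.0, 0.0, -101.5]
contact_force: [0.3, 0.1, -3.7]
gripper_width: 0.038
gripper_force: 39.9
```

>>> {"api": "jog_arm", "payload": {"deltas": [[[-1, 0.1, -0.02, 0, 0], [-1, 0, 0, 0, 0]]]}}

```text
time_s: 48.58
tcp_pos: [0.6343, -0.0243, 0.1625]
eef_rot: [180.0, -0.0, -101.5]
contact_force: [-0.2, 0.0, -3.0]
gripper_width: 0.0374
gripper_force: 39.9
```

>>> {"api": "jog_arm", "payload": {"deltas": [[[-1, 0.1, -0.02, 0, 0], [-1, 0, 0, 0, 0]]]}}

```text
time_s: 48.82
tcp_pos: [0.6353, -0.0245, 0.1625]
eef_rot: [-180.0, -0.0, -101.5]
contact_force: [-0.3, -0.6, -4.3]
gripper_width: 0.0378
gripper_force: 39.9
```

>>> {"api": "jog_arm", "payload": {"deltas": [[[-1, 0.1, -0.02, 0, 0], [-1, 0, 0, 0, 0]]]}}

```text
time_s: 49.08
tcp_pos: [0.6362, -0.0247, 0.1624]
eef_rot: [180.0, -0.0, -101.5]
contact_force: [-0.2, 0.2, -3.1]
gripper_width: 0.0378
gripper_force: 39.9
```

>>> {"api": "jog_arm", "payload": {"deltas": [[[-1, 0.1, -0.02, 0, 0], [-1, 0, 0, 0, 0]]]}}

```text
time_s: 49.32
tcp_pos: [0.6366, -0.0248, 0.1621]
eef_rot: [179.9, -0.0, -101.5]
contact_force: [-2.3, 1.8, -3.8]
gripper_width: 0.0378
gripper_force: 39.9
```

>>> {"api": "jog_arm", "payload": {"deltas": [[[-1, 0.1, -0.02, 0, 0], [-1, 0, 0, 0, 0]]]}}

```text
time_s: 49.58
tcp_pos: [0.6369, -0.0249, 0.1618]
eef_rot: [179.8, -0.0, -101.5]
contact_force: [-5.0, 3.9, -4.3]
gripper_width: 0.038
gripper_force: 39.9
```

Contact is at TCP (0.6364, −0.0248), so the aligned pose is 24 mm further along the jamb's x: TCP ≈ (0.660, −0.0296, 0.1375). That is 2.3 mm beyond the earlier x, as the side view hinted, and y agrees. I'll back off, lower, and slide in from the front.

>>> {"api": "jog_arm", "payload": {"deltas": [[[-1, -0.7, 0.14, 0, 0], [-1, -0.7, 0.14, 0, 0], [-1, 0, 0, -1.2, 0], [-1, 0, 0, -1.3, 0], [-1, 0, 0, 0, 0], [-1, 0, 0, 0, 0]]]}}

```text
time_s: 50.32
tcp_pos: [0.6244, -0.0224, 0.1373]
eef_rot: [180.0, -0.0, -101.5]
contact_force: [-0.1, 1.0, -2.8]
gripper_width: 0.0379
gripper_force: 39.9
```

>>> {"api": "jog_arm", "payload": {"deltas": [[[-1, 0.6, -0.12, 0, 0], [-1, 0.8, -0.16, 0, 0], [-1, 0.8, -0.16, 0, 0], [-1, 0.6, -0.12, 0, 0], [-1, 0.4, -0.09, 0, 0], [-1, 0.37, -0.08, 0, 0], [-1, 0, 0, 0, 0], [-1, 0, 0, 0, 0]]]}}

```text
time_s: 51.32
tcp_pos: [0.6597, -0.0296, 0.1375]
eef_rot: [180.0, -0.0, -101.5]
contact_force: [0.1, 0.5, -3.8]
gripper_width: 0.0378
gripper_force: 39.9
```

No contact, the weight is carried by the gripper, and the pose is on target. One last check that it's steady and the bench is undisturbed, then I hand in.

>>> {"api": "jog_arm", "payload": {"deltas": [[[-1, 0, 0, 0, 0], [-1, 0, 0, 0, 0], [-1, 0, 0, 0, 0], [-1, 0, 0, 0, 0]]]}}

```text
time_s: 51.82
tcp_pos: [0.6599, -0.0296, 0.1375]
eef_rot: [-180.0, 0.0, -101.5]
contact_force: [0.3, 0.2, -3.8]
gripper_width: 0.0376
gripper_force: 39.9
```

```bash
python3 cmp.py 30
python3 - <<'E'
from plant import r
import numpy as np
s=r.get_state();print(s["tcp_pos"],s["eef_rot"],s["contact_force"],np.abs(s["qd"]).max(),s["gripper_force"])
print(r.close_job())
E
```

```text
51.925 [ 0.65989684 -0.02960363  0.13753101] [ 0.50512928  0.32324826 -4.32909491] 0.03778584152925207
side [373 280  19  16] 156 [383.2 286.7] V 123.0 bench [ 0.592 -0.315  0.01 ]
top [389 183  14  24] 214 [395.2 192.8] V 93.0 bench [ 0.578 -0.316  0.01 ]
[ 0.65989684 -0.02960363  0.13753101] [-1.79997793e+02  1.49684272e-03 -1.01518706e+02] [ 0.50512928  0.32324826 -4.32909491] 0.055209870867032315 39.927470684051514
the job is handed in; nothing more can be done
None
```

I handed the job in at about 52 s: the stile hangs free in the gripper with its knuckle mid-gap, x and y set by touch and height by arm readout. The cap is out and on the bench with the lifter, well clear of the jamb, but it still lies against the lifter's fork because three tries to pull it off failed.

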